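# Roll down the slot cover of the splint cutting board

## Task

The white cover strip in the front rail of the grey splint cutting board is standing proud. Draw the hand roller out of its bay under the acrylic stand by its handle, stand it on the open counter and let go, then take it again by the palm block above its wheel and roll it slowly and firmly along the strip from one end to the other until all six lengths lie flush with the rail. Press with the roller only, never with the fingers, leave everything else as it is, and finally stand the roller back on the counter, clear of the board.

Things in the scene. Friction and masses are not known exactly. Their poses are not given: they have to be found in the camera images.
- roller_handle (a point): Where to grip the hand roller to draw it out: the middle of its round black rear handle, 120 mm behind the axle, 26 mm up when standing. The handle is a 25 mm round bar, its axis falling straight from 46 mm up (60 mm behind the axle) to 12.5 mm up (162 mm behind). Axes: x from handle to wheel (rolling direction), y along the axle, z up.
- roller_palm (a point): Centre of the roller's black palm block, 44 mm long (x), 28 mm wide (y), 34 mm tall, straight above the axle; centre 79 mm, top 96 mm above the wheel's underside. To press, grip it across its flat 28 mm width. The steel fork below it is 68 mm wide and ends 62 mm up. Axes as roller_handle. At first it is under the roof of the bay, out of reach.
- roller_axle (a point): Centre of the wheel of the roller, 24 mm above the underside of the wheel and 55 mm below roller_palm. Same axes as roller_handle.
- wheel (a joint): Turning angle of the roller's wheel about its axle (rad), unlimited.
- stand_mouth (a point): Middle of the lower front edge of the bay in the fixed clear acrylic stand, at counter height; x points into the bay, z up. Stand 125 mm deep, 130 wide, 118 high, with upright 100 mm sheets in grooves on top, 60 mm and more behind the front. Bay open in front, no floor, 118 mm wide, 112 high. The roller's handle sticks out along -x; draw it out that way, rolling on its wheel.
- strip_mid (a point): Middle of the slot cover strip at the level of the rail's top, 20 mm above the counter; y along the strip, x across it towards the board, z up. The strip: six stiff white lengths end to end, each 30 mm long, 22 wide, 180 in all, about 6 mm proud. Each sinks with about 7 N and stays where pushed. Beyond both ends the rail is solid and level for 40 mm.
- cover1 (a joint): How far length 1 of the strip has been pushed down (m): 0 fully proud (6 mm), 0.006 flush. Its middle is at y = -75 mm in the axes of strip_mid.
- cover2 (a joint): How far length 2 of the strip has been pushed down (m): 0 fully proud (6 mm), 0.006 flush. Its middle is at y = -45 mm in the axes of strip_mid.
- cover3 (a joint): How far length 3 of the strip has been pushed down (m): 0 fully proud (6 mm), 0.006 flush. Its middle is at y = -15 mm in the axes of strip_mid.
- cover4 (a joint): How far length 4 of the strip has been pushed down (m): 0 fully proud (6 mm), 0.006 flush. Its middle is at y = 15 mm in the axes of strip_mid.
- cover5 (a joint): How far length 5 of the strip has been pushed down (m): 0 fully proud (6 mm), 0.006 flush. Its middle is at y = 45 mm in the axes of strip_mid.
- cover6 (a joint): How far length 6 of the strip has been pushed down (m): 0 fully proud (6 mm), 0.006 flush. Its middle is at y = 75 mm in the axes of strip_mid.
- roller: The hand roller, 199 mm long, about 0.4 kg: rubber wheel in a steel fork, palm block above it, straight rear handle. Origin at the underside of the wheel; axes as roller_handle. It stands by itself on the wheel and the handle's end, which touch at one level: tip the handle's end up some 8 degrees when rolling on the board.
- board: The fixed grey splint cutting board, 200 x 260 x 20 mm, with a 40 mm wide aluminium rail along its front (-x) edge, level with the board; origin at the middle of its underside. The strip runs along y, 80 mm from the origin towards -x. The wheel is wider than the rail, so it runs on the rail once a length is flush.
- sheet1: A coloured thermoplastic sheet, 100 x 100 x 4 mm, upright in a groove of the stand; origin at the middle of its lower edge. Leave alone.
- sheet2: A coloured thermoplastic sheet, 100 x 100 x 4 mm, upright in a groove of the stand; origin at the middle of its lower edge. Leave alone.
- sheet3: A coloured thermoplastic sheet, 100 x 100 x 4 mm, upright in a groove of the stand; origin at the middle of its lower edge. Leave alone.
- dish: Stainless kidney dish, 195 x 125 x 43 mm, its origin at the middle of its underside. Leave alone.
- exerciser: Red spring hand-grip exerciser lying flat, 165 x 100 x 25 mm; origin underneath between its handles. Leave alone.
- cap: Black fingertip cap, 26 mm diameter, 36 mm tall, standing; origin underneath. Leave alone.
- pulley: Brass pulley wheel lying flat, 42 mm diameter, 16 mm tall; origin underneath. Leave alone.
- goniometer: Flat steel goniometer with two arms, 240 mm over all; origin under its pivot. Leave alone.

How it is judged:
By the outcome, as a careful person would: the job done as asked, in the order asked, and still so for the second after the job is handed in, with the robot touching nothing.
It also fails if it takes over 64 s, if anything falls off the work surface, if the arm or the gripper's body presses on something with over 40 N, if the wrist force passes 120 N, or if a joint passes its speed limit or range.

## Robot

A 6-joint arm with a two-finger parallel gripper is mounted at the origin on the work surface. World frame = base frame: x ahead of the robot, y to its left, z up, the work surface at z = 0. Lengths are in m, angles in rad, forces in N, time in s.
With the tool pointing down it reaches from about 0.325 to 0.925 m from the base axis. Payload 3.1 kg.
Tool frame: the origin (TCP) lies midway between the tips of the shut fingers; the grasp point (between the pads) lies 19 mm behind it; x points along the fingers, z is the direction in which the jaws open and shut, and the axes are right-handed (so a half turn about x gives the same grasp; the last joint's range is limited). The gripper opens to 85 mm and grips with 20 to 120 N. Pads are 22 mm wide; open, the fingers measure 114 mm over their backs; the gripper's body (76 mm by 85 mm) begins 54 mm behind the grasp point. The pads swing forward as they close: fully open they stand 13 mm farther back than shut.
Start: joints at [1.052, 0.217, 1.613, -0, 1.311, -0.112], TCP at [0.247, 0.574, 0.21] pointing down, gripper open.
Joint ranges: [-2.75, 2.75], [-0.78, 2.1], [0.31, 2.55], [-1.13, 4.27], [0.13, 2.63], [-2.58, 2.58]. Speed limits (rad/s): [2.79, 2.79, 3.14, 3.14, 3.14, 3.14].

## Interface

Orientations are given as [roll, pitch, yaw] about the fixed x, y, z axes, in that order (R = Rz(yaw) Ry(pitch) Rx(roll)).
In Python, from plant import bot, viewer gives the robot as it stands.
- The arm moves only by the tool arm_command, never from a script. Its argument "deltas" is a list that holds one entry, the list of rows, each a list of 7 numbers: the shift along the world's x, y, z in mm, then the turn, a rotation vector about the world's x, y, z in degrees, then the finger opening in mm, from 0 to 85.4. A call has 1 to 20 rows; each row is the pose to reach, as a shift and turn from the pose commanded when the call began; what a row does not reach only later rows make up. A row lasts 1/12 s, in which the tool goes at most 41.7 mm and 7.16 degrees, less where a joint would pass 70% of its speed; a pose out of reach is approached as far as the arm can. A call with a gripper value outside its range is refused whole. The fingers move at their own pace and stop on an object; "grip_force" is the grip in N (left out, the last holds). Time passes only in rows, so rows that repeat a pose let the fingers close. It gives the time, the measured TCP pose, the force and the opening at its end, in the units of the state.
- bot.get_state(): the state, without advancing time (a new reading comes with each control period).
- viewer.capture(name): name is "side" or "top"; returns (picture, depth): 420x560x3 uint8, red, green, blue; 420x560 float32, m along the optical axis (not along the pixel's ray), 0 where there is no reading.
- viewer.calibration(name): a dict with "fx", "fy", "cx", "cy" (pixels), "R" (3x3) and "t" (3): a world point X has camera coordinates R X + t. Camera axes: x right, y down, z forward; pixel columns grow to the right and rows downward; lengths in m; the calibration is good to about 2 mm. A picture is of the moment at which its call begins. calibration takes no time and is no camera call.
- bot.close_job(): hands the job in, once; it reports no verdict.
The state is a dict: "time_s": time; "q": joint angles; "qvel": joint speeds; "joint_torque": joint torques, N m; "ee_pos": TCP position; "ee_rot": TCP orientation; "ft_force": force on the tool from outside, world axes, zero at the start; "torque": the same for the moment, N m; "opening": finger opening in m.
Only numpy, scipy, OpenCV 4.12 (cv2) and the standard library are available. Lean on these libraries where they do the work, as an engineer would, in place of code of your own. Each camera call takes 0.05 s, during which the arm holds its last target.

## Working session

There is one attempt and no reset: what is moved stays moved. The work goes in short steps, Python scripts to look and compute and a tool call to move; the robot and the scene stay as the last step left them, time stands still between calls to the robot, and variables do not carry over. Pictures are saved under pics/ and viewed, and the job is handed in when it is done.

Besides the shell and the picture viewer there is one more tool, called as a command line: name --argument value ..., lists and objects as JSON in quotes. arm_command: Moves the arm, as the interface text tells. Its arguments: {"type":"object","properties":{"deltas":{"type":"array","items":{"type":"array","items":{"type":"array","items":{"type":"number"}}}},"grip_force":{"type":"number"}},"required":["deltas"]}

```bash
ls; mkdir -p pics; python3 - <<'E'
from plant import bot, viewer
import cv2,numpy as np
for n in("side","top"):
    im,d=viewer.capture(n); cv2.imwrite(f"pics/{n}0.png",im[:,:,::-1]); np.savez(f"/tmp/{n}0.npz",im=im,d=d)
    c=viewer.calibration(n); print(n,c)
print(bot.get_state())
E
```

```text
pics
side {'fx': 532.0259190099821, 'fy': 532.0259190099821, 'cx': 284.9091909153627, 'cy': 218.14570612744873, 'R': array([[ 0.94165413, -0.33654395, -0.00506588],
       [-0.19069865, -0.52105416, -0.83194747],
       [ 0.27734729,  0.78437283, -0.55483128]]), 't': array([-0.51107185,  0.23347256,  1.05316072])}
top {'fx': 426.3411524691162, 'fy': 426.3411524691162, 'cx': 289.47814936020086, 'cy': 208.09132904183352, 'R': array([[ 0.0147446 , -0.99986792,  0.00683664],
       [-0.99409072, -0.01539414, -0.10745535],
       [ 0.1075464 , -0.00521185, -0.99418641]]), 't': array([0.03078626, 0.56401916, 1.11178573])}
{'time_s': 0.1, 'q': array([ 1.05176816e+00,  2.17668698e-01,  1.61477511e+00,  3.76171177e-06,
        1.31128939e+00, -1.12198694e-01]), 'qvel': array([ 0.00024087, -0.00207544, -0.00529211,  0.00077076,  0.00026495,
       -0.00144795]), 'joint_torque': array([-3.44709451e-04, -3.98074901e+01, -3.04970992e+01, -1.05494648e-04,
        4.25594626e-03,  3.24971768e-05]), 'ee_pos': array([0.24690422, 0.57332174, 0.20870436]), 'ee_rot': array([ 3.02769641,  1.56865578, -2.09152302]), 'ft_force': array([0.33035351, 0.27316907, 0.90105567]), 'torque': array([-0.0104272 , -0.00483079, -0.00916639]), 'opening': 0.08565413816857274}
```

View pics/side0.png

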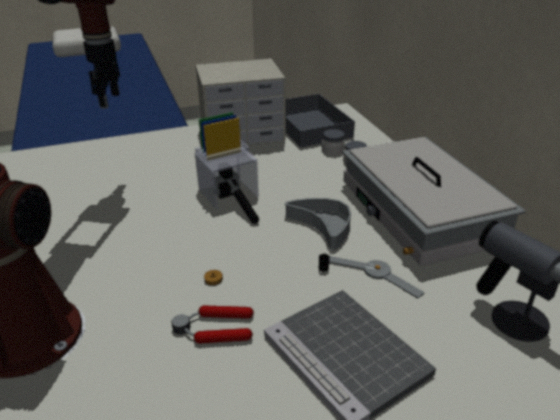

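View pics/top0.png

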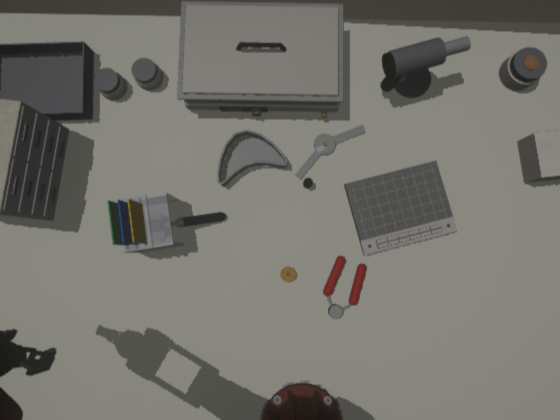

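The side view shows the stand at about (226,170) with the handle sticking out to (252,215). The board is at (350,355), with its rail on the lower left. In the top view the handle runs (180,222) to (224,216) and the rail (366,247) to (452,226).

```bash
cat > h.py <<'E'
import cv2,numpy as np
from plant import bot, viewer
def ray(n,u,v):
    c=viewer.calibration(n); R,t=c["R"],c["t"]
    d=R.T@np.array([(u-c["cx"])/c["fx"],(v-c["cy"])/c["fy"],1.0]); return -R.T@t,d
def onz(n,u,v,z):
    o,d=ray(n,u,v); return o+d*(z-o[2])/d[2]
def pix(n,X):
    c=viewer.calibration(n); p=c["R"]@np.array(X)+c["t"]; return c["fx"]*p[0]/p[2]+c["cx"],c["fy"]*p[1]/p[2]+c["cy"]
def cloud(n,d):
    c=viewer.calibration(n); v,u=np.mgrid[:d.shape[0],:d.shape[1]]
    P=np.stack([(u-c["cx"])/c["fx"]*d,(v-c["cy"])/c["fy"]*d,d],-1)
    return (P-c["t"])@c["R"]
def crop(im,x0,x1,y0,y1,name,s=6):
    cv2.imwrite(name,cv2.resize(im[y0:y1,x0:x1,::-1],None,fx=s,fy=s,interpolation=cv2.INTER_CUBIC))
E
python3 - <<'E'
from h import *
t=np.load("/tmp/top0.npz");s=np.load("/tmp/side0.npz")
g=lambda im:np.clip(im.astype(float)*1.3,0,255).astype(np.uint8)
crop(g(t["im"]),100,233,180,260,"pics/tc1.png")
crop(g(t["im"]),335,468,155,260,"pics/tc2.png",5)
crop(g(s["im"]),185,285,105,235,"pics/sc1.png",4)
E
```

```text
(no output)
```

View pics/tc1.png

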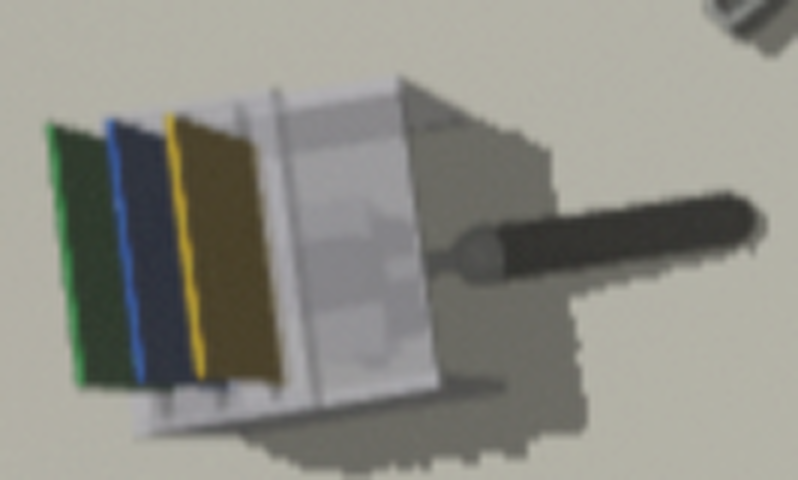

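View pics/tc2.png

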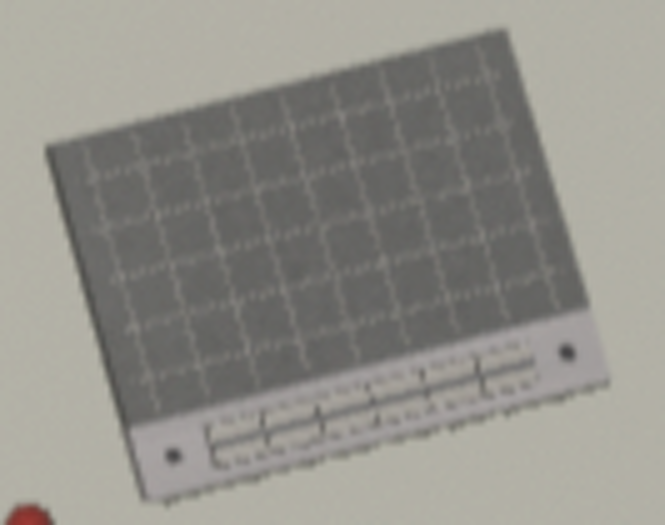

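View pics/sc1.png

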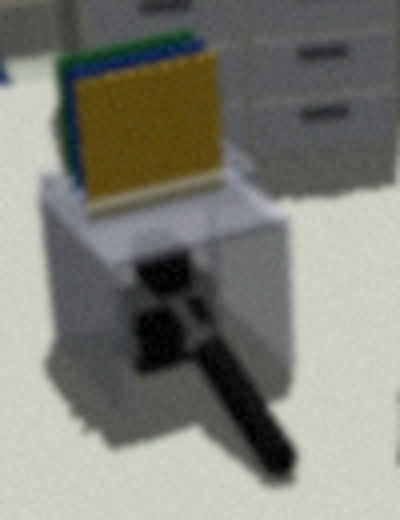

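```bash
python3 - <<'E'
from h import *
t=np.load("/tmp/top0.npz");s=np.load("/tmp/side0.npz")
np.set_printoptions(precision=4,suppress=True)
C={k:onz("top",335+u/5-.4,155+v/5-.4,.02) for k,(u,v) in dict(bl=(45,146),br=(505,28),fr=(608,378),fl=(146,498),d1=(173,456),d2=(567,353),s1=(208,446),s2=(537,362),rl=(130,427),rr=(588,308)).items()}
for k,v in C.items(): print(k,v)
def yaw(a,b): d=b-a; return np.degrees(np.arctan2(-d[0],d[1])) 
# y axis of strip: direction from right(-y) to left(+y): d2->d1
for a,b in(("d2","d1"),("br","bl"),("rr","rl"),("fr","fl")):
    d=C[b]-C[a]; print(a,b,np.degrees(np.arctan2(-d[0],d[1])),np.linalg.norm(d),(C[a]+C[b])/2)
# handle mask
im=t["im"]; m=(im.max(2)<75); sub=np.zeros_like(m); sub[205:235,181:230]=m[205:235,181:230]
P=cloud("top",t["d"])
n,l,st,ce=cv2.connectedComponentsWithStats(sub.astype(np.uint8)); i=1+np.argmax(st[1:,4]); print(st[i],ce[i])
v,u=np.nonzero(l==i); Q=P[v,u]; print("depth med",np.median(Q,0))
pts=np.stack([u,v],1).astype(np.float32); vx,vy,x0,y0=cv2.fitLine(pts,cv2.DIST_L2,0,.01,.01).ravel()
tt=(pts-[x0,y0])@[vx,vy]; print(tt.min(),tt.max(),vx,vy)
for f,z in((tt.min(),.046),(tt.max(),.0125)): print(x0+f*vx,y0+f*vy,onz("top",x0+f*vx,y0+f*vy,z))
for f in np.arange(tt.min(),tt.max(),4):
    k=abs(tt-f)<2; print(round(f),np.median(Q[k],0))
E
```

```text
bl [ 0.6334 -0.1071  0.02  ]
br [ 0.7029 -0.3595  0.02  ]
fr [ 0.5116 -0.4109  0.02  ]
fl [ 0.4436 -0.1614  0.02  ]
d1 [ 0.4662 -0.1759  0.02  ]
d2 [ 0.5248 -0.3891  0.02  ]
s1 [ 0.4719 -0.1948  0.02  ]
s2 [ 0.5197 -0.3728  0.02  ]
rl [ 0.4814 -0.1529  0.02  ]
rr [ 0.5494 -0.4011  0.02  ]
d2 d1 15.359747568998717 0.22106744649581542 [ 0.4955 -0.2825  0.02  ]
br bl 15.397627966906978 0.2618619456363641 [ 0.6682 -0.2333  0.02  ]
rr rl 15.309967744060526 0.25733795493791056 [ 0.5154 -0.277   0.02  ]
fr fl 15.240766433570307 0.25866424771326074 [ 0.4776 -0.2862  0.02  ]
[181 212  45  16 434] [201.6267 219.2949]
depth med [0.5296 0.2726 0.0375]
-21.4925 23.74231 0.9904372 -0.13796434
180.33975 222.26013 [0.5199 0.3256 0.046 ]
225.142 216.01935 [0.5411 0.2134 0.0125]
-21 [0.5172 0.3204 0.057 ]
-17 [0.5226 0.3141 0.0529]
-13 [0.5232 0.3055 0.049 ]
-9 [0.5259 0.2946 0.047 ]
-5 [0.5264 0.2849 0.0433]
-1 [0.527  0.2754 0.0396]
3 [0.53   0.2654 0.0368]
7 [0.5328 0.2558 0.0338]
11 [0.5338 0.2455 0.0297]
15 [0.5364 0.2356 0.0278]
19 [0.5371 0.2254 0.0247]
23 [0.5402 0.217  0.02  ]
```

```bash
python3 - <<'E'
from h import *
from scipy.spatial.transform import Rotation as Ro
np.set_printoptions(precision=4,suppress=True)
t=np.load("/tmp/top0.npz")
for k,(u,v) in dict(mouthL=(402,80),mouthR=(438,386)).items(): print(k,onz("top",100+u/6,180+v/6,.118))
print("counter depth check",[cloud("top",t["d"])[v,u] for v,u in((300,250),(230,270),(180,290))])
for k,(u,v,z) in dict(pulley=(288,274,.016),cap=(308,183,.036),dishtip=(287,160,.04),dishlow=(222,185,.04),gon=(298,178,0),exL=(326,293,.02),exR=(335,312,.02),exT=(341,258,.02)).items(): print(k,onz("top",u,v,z))
s=bot.get_state(); R=Ro.from_euler("xyz",s["ee_rot"]).as_matrix(); print(R)
a=np.degrees(np.arctan2(R[1,2],R[0,2])); print("jaw az",a)
tip=onz("top",226.3,216.2,.0125); print("tip",tip)
E
```

```text
mouthL [0.5861 0.3436 0.118 ]
mouthR [0.4605 0.3232 0.118 ]
counter depth check [array([0.3169, 0.1415, 0.0004]), array([0.5056, 0.0915, 0.0009]), array([0.6441, 0.0389, 0.0054])]
pulley [0.3881 0.0406 0.016 ]
cap [ 0.6313 -0.0094  0.036 ]
dishtip [0.6924 0.0479 0.04  ]
dishlow [0.6216 0.2203 0.04  ]
gon [0.651  0.0168 0.    ]
exL [ 0.34   -0.0608  0.02  ]
exR [ 0.291  -0.0848  0.02  ]
exT [ 0.4326 -0.1003  0.02  ]
[[-0.0011 -0.9184  0.3957]
 [-0.0019  0.3957  0.9184]
 [-1.      0.0002 -0.0021]]
jaw az 66.69034751743638
tip [0.5406 0.2102 0.0125]
```

arm_command --deltas '[[[20,-40,0,0,0,-6,85],[30,-80,0,0,0,-13,85],[40,-120,0,0,0,-19,85],[50,-160,0,0,0,-25,85],[55,-200,0,0,0,-31,85],[60,-240,0,0,0,-37,85],[80,-275,0,0,0,-43,85],[110,-300,0,0,0,-49,85],[145,-315,-10,0,0,-56,85],[180,-315,-30,0,0,-56,85],[215,-315,-50,0,0,-56,85],[250,-315,-70,0,0,-56,85],[284,-315,-90,0,0,-56,85],[284,-315,-110,0,0,-56,85],[284,-315,-110,0,0,-56,85],[284,-315,-110,0,0,-56,85]]]' --grip_force 40

```text
time_s: 1.43
ee_pos: [0.5291, 0.2582, 0.0975]
ee_rot: [-3.03, 1.565, -2.844]
ft_force: [0.1, 1.4, 0.7]
opening: 0.0851
```

```bash
python3 - <<'E'
from h import *
s=bot.get_state(); print(s["ee_pos"],s["time_s"],s["q"],s["ft_force"])
im,d=viewer.capture("side"); crop(im,170,310,100,240,"pics/s1.png",4)
im,d=viewer.capture("top"); crop(im,100,260,170,270,"pics/t1.png",5)
E
```

```text
[0.52910238 0.25816442 0.09753286] 1.4333 [3.34636581e-01 2.64190492e-01 1.78169937e+00 2.51185357e-04
 1.10181156e+00 1.48359061e-01] [0.07954989 1.43432617 0.7227633 ]
```

View pics/s1.png

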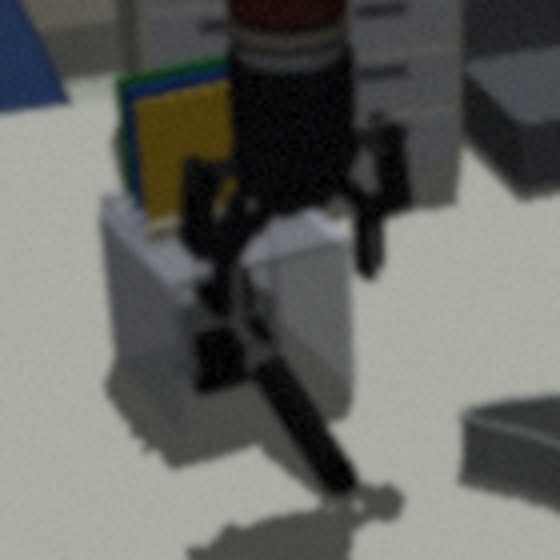

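View pics/t1.png

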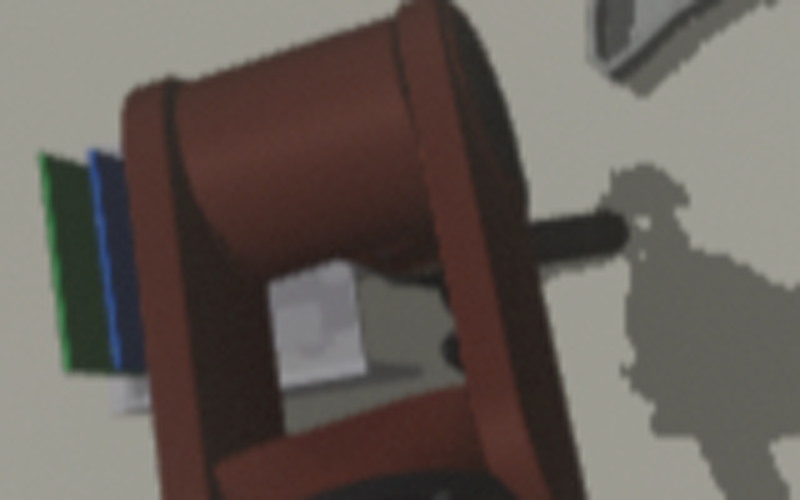

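The side view shows the jaws straddling the handle line from above, and the handle tip at about (258,222). In the top view the arm hides part of the stand. I'll use depth to check clearance to the sheets before lowering.

```bash
python3 - <<'E'
from h import *
np.set_printoptions(precision=3,suppress=True)
im,d=viewer.capture("top"); P=cloud("top",d)
im2,d2=viewer.capture("side"); P2=cloud("side",d2)
cv2.imwrite("pics/t1full.png",im[:,:,::-1]);cv2.imwrite("pics/s1full.png",im2[:,:,::-1])
for nm,Q,I in(("top",P,im),("side",P2,im2)):
    red=(I[...,0]>1.5*I[...,2])&(I[...,0]<140)
    k=(Q[...,2]>.12)&(Q[...,1]>.29)&(Q[...,1]<.6)&(Q[...,0]<.7)&(Q[...,0]>.25)&red
    q=Q[k]; print(nm,len(q))
    for y in np.arange(.28,.58,.02):
        r=q[abs(q[:,1]-y)<.01]
        if len(r)>5: print(round(y,2),len(r),"x",np.percentile(r[:,0],[2,98]),"z",np.percentile(r[:,2],[2,50,98]))
E
```

```text
top 444
0.3 391 x [0.467 0.55 ] z [0.45  0.474 0.496]
0.32 53 x [0.514 0.548] z [0.45  0.461 0.472]
side 522
0.38 305 x [0.46  0.511] z [0.138 0.184 0.217]
0.4 208 x [0.472 0.522] z [0.139 0.194 0.217]
0.42 9 x [0.494 0.527] z [0.209 0.21  0.212]
```

View pics/t1full.png

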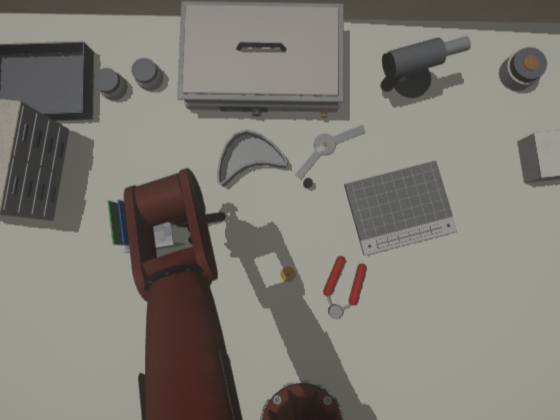

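View pics/s1full.png

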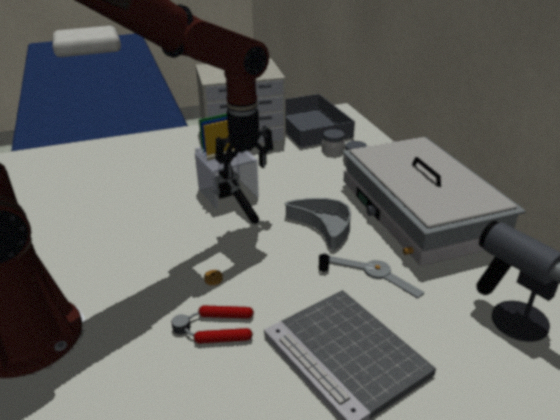

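The arm's links are at z of about 0.45, far above the sheets, so I can lower onto the handle and close.

arm_command --deltas '[[[2,1,-30,0,0,0,85],[2,1,-60,0,0,0,85],[2,1,-80,0,0,0,85],[2,1,-91,0,0,0,85],[2,1,-91,0,0,0,70],[2,1,-91,0,0,0,50],[2,1,-91,0,0,0,35],[2,1,-91,0,0,0,20],[2,1,-91,0,0,0,10],[2,1,-91,0,0,0,10],[2,1,-91,0,0,0,10],[2,1,-91,0,0,0,10],[2,1,-91,0,0,0,10],[2,1,-91,0,0,0,10]]]' --grip_force 40

```text
time_s: 2.8
ee_pos: [0.5387, 0.2602, 0.0146]
ee_rot: [-0.129, 1.561, 0.058]
ft_force: [-1.1, -4.6, 15.5]
opening: 0.0103
```

```bash
python3 - <<'E'
from h import *
s=bot.get_state(); print(s["ee_pos"],s["time_s"],s["opening"],s["ft_force"])
im,d=viewer.capture("side"); crop(im,170,310,100,240,"pics/s2.png",4)
E
```

```text
[0.53871321 0.26018478 0.01458491] 2.8 0.010321410967501726 [-1.05677867 -4.5551661  15.51340597]
```

View pics/s2.png

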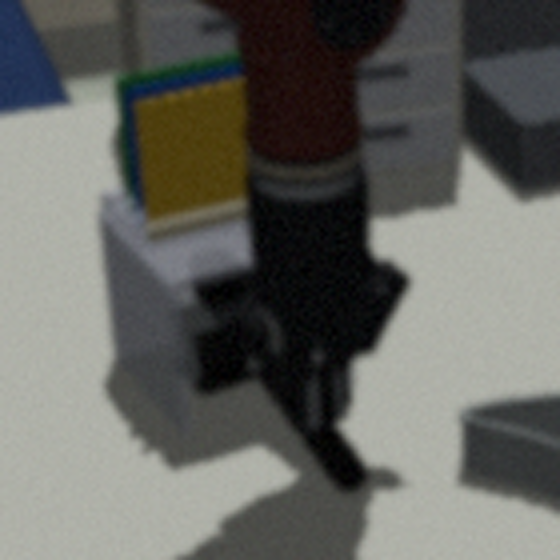

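The fingers shut to 10 mm and the arm was pushed up and sideways, so the handle isn't between the pads. I'll open, go up a little and look.

arm_command --deltas '[[[0,0,0,0,0,0,40],[0,0,0,0,0,0,85],[0,0,0,0,0,0,85],[0,0,0,0,0,0,85],[0,0,0,0,0,0,85],[0,0,0,0,0,0,85]]]'

```text
time_s: 3.35
ee_pos: [0.5326, 0.2599, 0.0082]
ee_rot: [-3.021, 1.569, -2.834]
ft_force: [-1.0, 0.5, 0.3]
opening: 0.0814
```

```bash
python3 - <<'E'
from h import *
s=bot.get_state(); print(s["ee_pos"],s["time_s"],s["opening"],s["ft_force"])
im,d=viewer.capture("side"); crop(im,170,310,100,240,"pics/s3.png",4)
im,d=viewer.capture("top"); crop(im,100,260,170,270,"pics/t3.png",5)
E
```

```text
[0.53260845 0.25989955 0.00821586] 3.35 0.08135747673730442 [-0.9948721   0.490311    0.26901996]
```

View pics/s3.png

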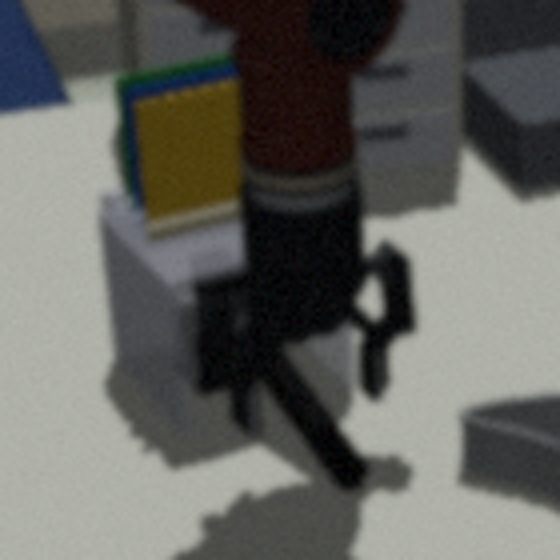

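View pics/t3.png

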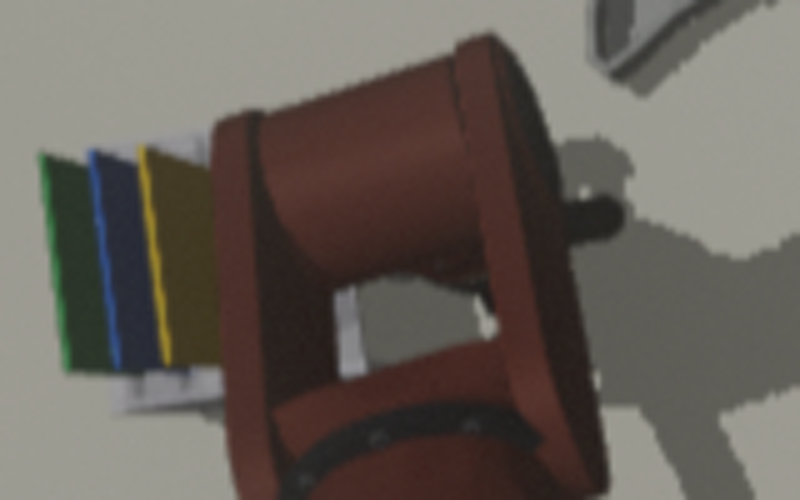

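The handle still lies between the open fingers, with its tip about 7 mm further +x. The pads caught it too high and rode up over it. I'll go lower and about 13 mm nearer the wheel, where the handle is thicker above the counter, and stop the closing near the bar's width.

arm_command --deltas '[[[1,6,0,0,0,0,85],[1,13,-3,0,0,0,85],[1,13,-7,0,0,0,70],[1,13,-7,0,0,0,50],[1,13,-7,0,0,0,35],[1,13,-7,0,0,0,28],[1,13,-7,0,0,0,24],[1,13,-7,0,0,0,22],[1,13,-7,0,0,0,22]]]' --grip_force 30

```text
time_s: 4.2
ee_pos: [0.534, 0.2728, 0.0021]
ee_rot: [-2.957, 1.57, -2.771]
ft_force: [-1.6, -0.8, 2.7]
opening: 0.0243
```

```bash
python3 - <<'E'
from h import *
s=bot.get_state(); print(s["ee_pos"],s["time_s"],s["opening"],s["ft_force"])
im,d=viewer.capture("side"); crop(im,170,310,100,240,"pics/s4.png",4)
im,d=viewer.capture("top"); crop(im,100,260,170,270,"pics/t4.png",5)
E
```

```text
[0.53396793 0.27281618 0.00212318] 4.2 0.024305159130777833 [-1.60386935 -0.83275447  2.74465255]
```

View pics/s4.png

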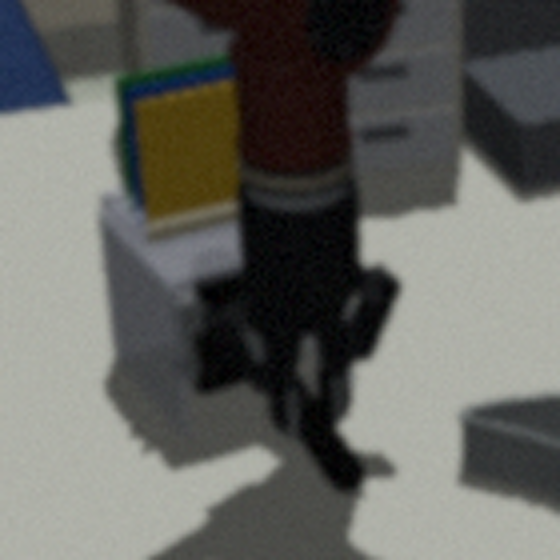

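View pics/t4.png

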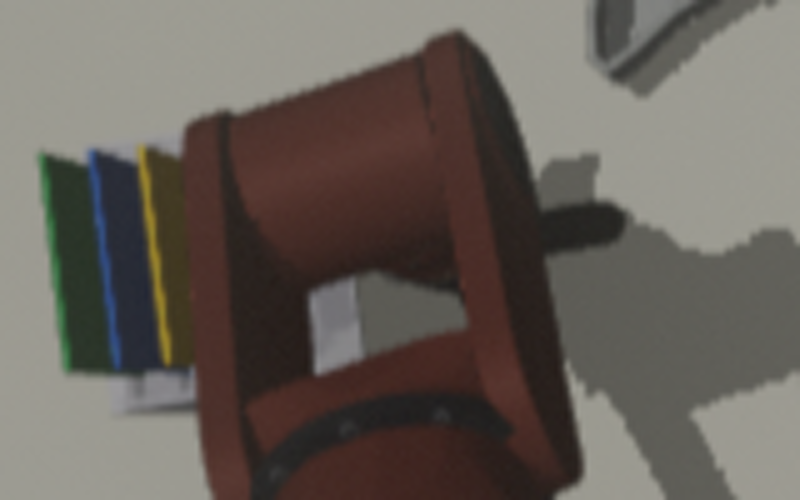

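The opening of 24 mm matches the 25 mm bar, and both fingers straddle the handle. I'll pull it out slowly and check early.

arm_command --deltas '[[[1,-4,0,0,0,0,20],[2,-11,0,0,0,0,20],[3,-18,0,0,0,0,20],[4,-25,0,0,0,0,20],[5,-32,0,0,0,0,20],[6,-39,0,0,0,0,20],[8,-46,0,0,0,0,20],[9,-53,0,0,0,0,20]]]' --grip_force 45

```text
time_s: 4.97
ee_pos: [0.5445, 0.2192, 0.0022]
ee_rot: [0.095, 1.569, 0.28]
ft_force: [2.2, 1.7, 0.6]
opening: 0.0234
```

```bash
python3 - <<'E'
from h import *
s=bot.get_state(); print(s["ee_pos"],s["time_s"],s["opening"],s["ft_force"])
im,d=viewer.capture("side"); crop(im,170,310,100,240,"pics/s5.png",4)
im,d=viewer.capture("top"); crop(im,100,260,170,270,"pics/t5.png",5)
E
```

```text
[0.54445842 0.21922119 0.00221085] 4.9667 0.02340525391329424 [2.2136161  1.72858128 0.64389014]
```

View pics/s5.png

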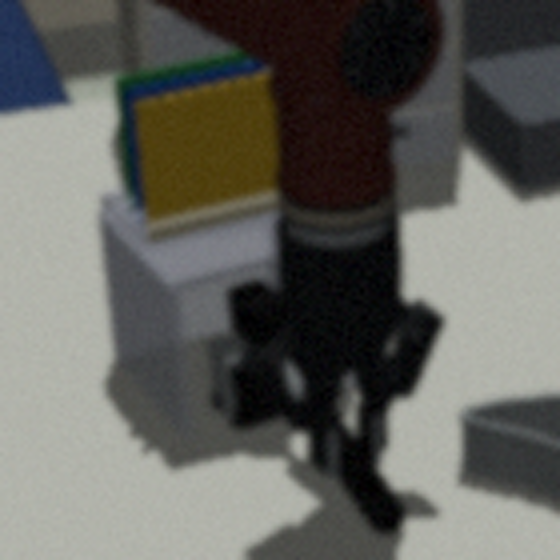

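View pics/t5.png

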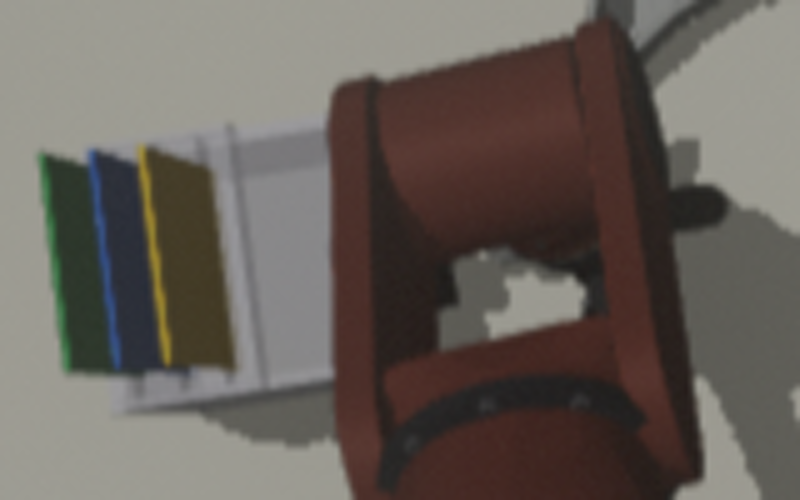

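The roller follows the fingers. Its handle tip has moved right about 20 px in the top view, and the fork is emerging. I'll carry on.

arm_command --deltas '[[[2,-7,0,0,0,0,20],[3,-15,0,0,0,0,20],[5,-25,0,0,0,0,20],[6,-35,0,0,0,0,20],[8,-45,0,0,0,0,20],[10,-55,0,0,0,0,20],[12,-65,0,0,0,0,20],[13,-75,0,0,0,0,20],[15,-85,0,0,0,0,20],[17,-95,0,0,0,0,20],[18,-105,0,0,0,0,20],[19,-112,0,0,0,0,20],[20,-115,0,0,0,0,20],[20,-115,0,0,0,0,20]]]'

```text
time_s: 6.23
ee_pos: [0.5637, 0.1031, 0.0021]
ee_rot: [-1.681, 1.569, -1.494]
ft_force: [1.8, -1.4, 4.6]
opening: 0.0232
```

```bash
python3 - <<'E'
from h import *
s=bot.get_state(); print(s["ee_pos"],s["time_s"],s["opening"],s["ft_force"])
im,d=viewer.capture("side"); crop(im,170,310,100,240,"pics/s6.png",4)
E
```

```text
[0.5636506  0.10309835 0.00211043] 6.2333 0.02324656482543695 [ 1.81176449 -1.4105372   4.57713068]
```

View pics/s6.png

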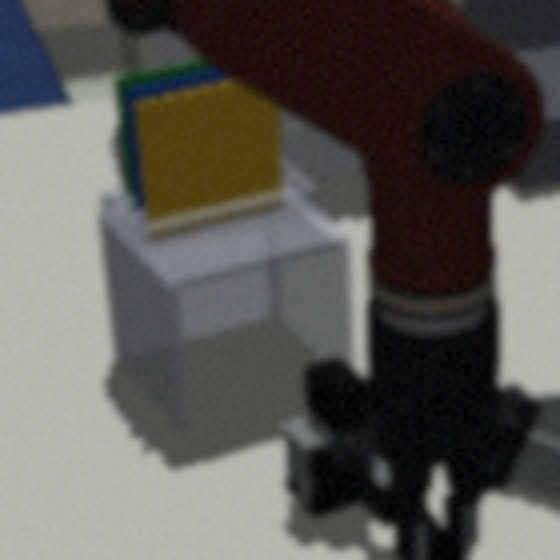

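The bay is empty and the roller stands outside it. Now I'll let go and move up and aside so the cameras can see it.

arm_command --deltas '[[[0,0,0,0,0,0,40],[0,0,0,0,0,0,60],[0,0,0,0,0,0,70],[0,0,0,0,0,0,70],[0,0,20,0,0,0,70],[0,0,60,0,0,0,70],[0,0,100,0,0,0,70],[0,0,140,0,0,0,70],[-30,-20,170,0,0,0,70],[-60,-50,180,0,0,0,70],[-90,-80,180,0,0,0,70],[-120,-110,180,0,0,0,70],[-140,-150,180,0,0,0,70],[-140,-180,180,0,0,0,70],[-140,-180,180,0,0,0,70]]]'

```text
time_s: 7.53
ee_pos: [0.4213, -0.0801, 0.1818]
ee_rot: [-1.908, 1.567, -1.727]
ft_force: [0.7, 0.2, 0.3]
opening: 0.07
```

```bash
python3 - <<'E'
from h import *
im,d=viewer.capture("side"); cv2.imwrite("pics/s7.png",im[:,:,::-1]); crop(im,200,340,120,260,"pics/s7c.png",4)
im2,d2=viewer.capture("top"); crop(im2,180,320,150,260,"pics/t7.png",5)
np.savez("/tmp/7.npz",s=im,t=im2,sd=d,td=d2)
E
```

```text
(no output)
```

View pics/s7c.png

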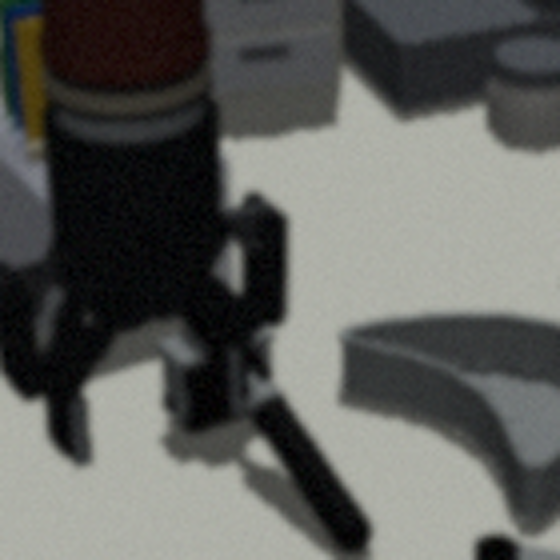

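View pics/t7.png

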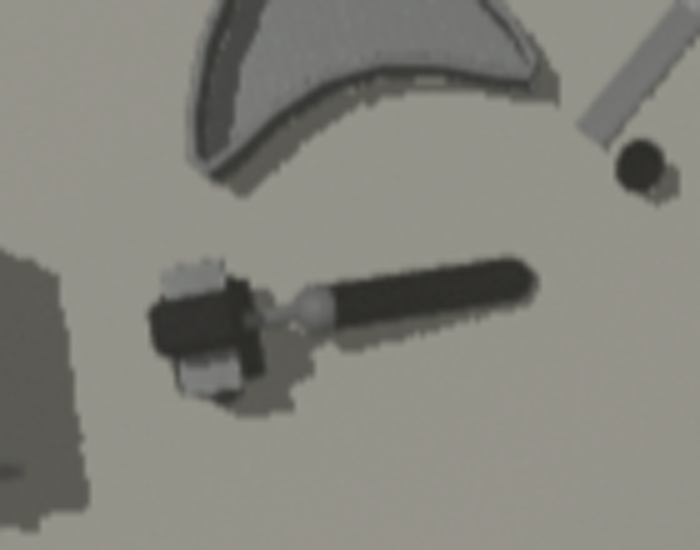

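View pics/s7.png

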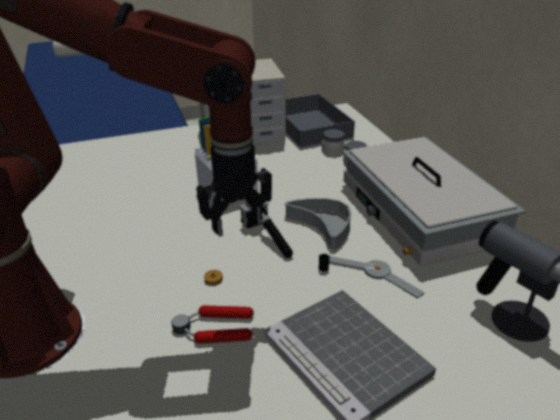

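```bash
python3 - <<'E'
from h import *
np.set_printoptions(precision=4,suppress=True)
z=np.load("/tmp/7.npz"); im=z["t"]; P=cloud("top",z["td"])
# handle mask
m=(im.max(2)<75)
def fit(x0,x1,y0,y1):
    s=np.zeros_like(m); s[y0:y1,x0:x1]=m[y0:y1,x0:x1]
    n,l,st,ce=cv2.connectedComponentsWithStats(s.astype(np.uint8)); i=1+np.argmax(st[1:,4]); return l==i,st[i],ce[i]
h,st,ce=fit(247,290,195,222); print(st,ce)
v,u=np.nonzero(h); p=np.stack([u,v],1).astype(np.float32); vx,vy,x0,y0=cv2.fitLine(p,cv2.DIST_L2,0,.01,.01).ravel()
tt=(p-[x0,y0])@[vx,vy]; a=onz("top",x0+tt.min()*vx,y0+tt.min()*vy,.046); b=onz("top",x0+tt.max()*vx,y0+tt.max()*vy,.0125)
print(a,b); d=(a-b)[:2]; print("heading",np.degrees(np.arctan2(d[1],d[0])))
# palm by height from depth
k=(P[...,2]>.085)&(P[...,2]<.11)&(abs(P[...,1]-.215)<.06)&(abs(P[...,0]-.55)<.06)
v,u=np.nonzero(k); print(len(u),u.min(),u.max(),v.min(),v.max(),np.median(P[k],0))
r=cv2.minAreaRect(np.stack([u,v],1).astype(np.float32)); print(r, onz("top",*r[0],.096))
g,st,ce=fit(208,229,206,223); print(st,ce,onz("top",*ce,.096))
print("manual",onz("top",180+197/5-.4,150+323/5-.4,.096))
hd=d/np.linalg.norm(d); print("axle from tip", b[:2]+hd*174)if 0 else print("axle from tip",b[:2]+hd*.174)
E
```

```text
[247 202  40  14 348] [265.6753 208.2328]
[0.5515 0.1529 0.046 ] [0.5737 0.0488 0.0125]
heading 102.0358744780254
194 210 227 208 221 [0.5364 0.2187 0.0956]
((218.25677490234375, 214.54052734375), (11.343530654907227, 17.426292419433594), 80.53767395019531) [0.5373 0.2186 0.096 ]
[210 206  19  17 239] [219.9038 214.4728] [0.5375 0.2145 0.096 ]
manual [0.5382 0.2168 0.096 ]
axle from tip [0.5374 0.219 ]
```

The palm block's top is centred at crop (197,323) in the top view. That gives about (0.537, 0.2185) with a heading of about 101°, and placing the axle back from the handle tip agrees. The roller stands free, and the tool's jaw direction already suits it. Next is the palm.

arm_command --deltas '[[[15,35,0,0,0,0,70],[30,75,0,0,0,0,70],[45,115,0,0,0,0,70],[60,155,0,0,0,0,70],[75,195,0,0,0,0,70],[90,235,0,0,0,0,70],[105,270,0,0,0,0,70],[116,298,0,0,0,0,70],[116,298,0,0,0,0,70],[116,298,-30,0,0,0,70],[116,298,-50,0,0,0,70],[116,298,-60,0,0,0,70],[116,298,-60,0,0,0,70]]]'

```text
time_s: 8.72
ee_pos: [0.5356, 0.2233, 0.1179]
ee_rot: [-3.078, 1.563, -2.889]
ft_force: [0.5, -0.6, -0.3]
opening: 0.07
```

```bash
python3 - <<'E'
from h import *
s=bot.get_state(); print(s["ee_pos"],s["time_s"],s["opening"],s["ft_force"])
from scipy.spatial.transform import Rotation as Ro
R=Ro.from_euler("xyz",s["ee_rot"]).as_matrix(); print("jaw az",np.degrees(np.arctan2(R[1,2],R[0,2])),R[:,0])
im,d=viewer.capture("side"); crop(im,180,320,90,240,"pics/s8.png",4)
im,d=viewer.capture("top"); crop(im,160,300,170,270,"pics/t8.png",5)
E
```

```text
[0.53559302 0.22326535 0.11788372] 8.7167 0.06997871106525287 [ 0.46115923 -0.62300889 -0.30541961]
jaw az 10.798627528366515 [-0.00792133 -0.00204262 -0.99996654]
```

View pics/s8.png

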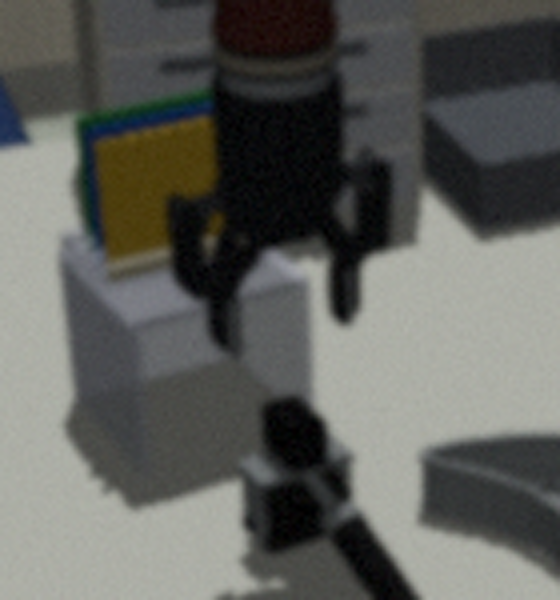

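View pics/t8.png

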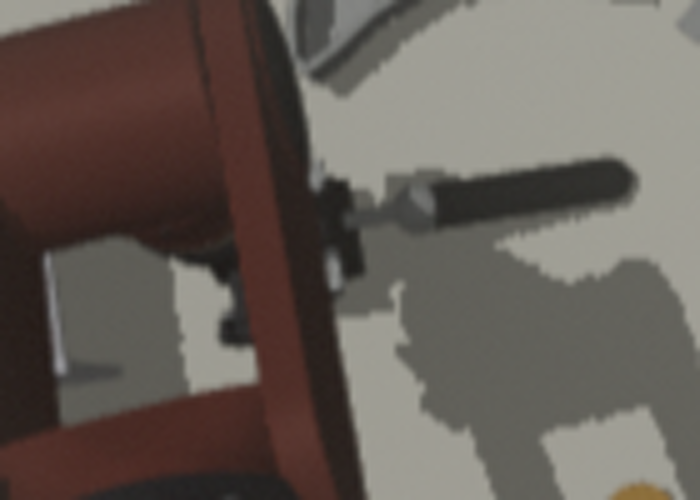

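```bash
python3 - <<'E'
from h import *
for p in ((.5373,.2185,.096),(.5356,.2233,.118)):
    u,v=pix("side",p); print((u-180)*4,(v-90)*4)
E
```

```text
292.0727171892929 411.5094825817255
285.80563103941745 377.58832763908777
```

The measured palm centre projects to (292,411) in the side crop, right on the block's top. Now down and close.

arm_command --deltas '[[[2,-5,-15,0,0,0,70],[2,-5,-35,0,0,0,70],[2,-5,-50,0,0,0,70],[2,-5,-54,0,0,0,70],[2,-5,-54,0,0,0,55],[2,-5,-54,0,0,0,40],[2,-5,-54,0,0,0,32],[2,-5,-54,0,0,0,26],[2,-5,-54,0,0,0,22],[2,-5,-54,0,0,0,22]]]' --grip_force 40

```text
time_s: 9.65
ee_pos: [0.5424, 0.2185, 0.07]
ee_rot: [0.157, 1.568, 0.344]
ft_force: [-2.5, -0.3, 5.8]
opening: 0.0268
```

```bash
python3 - <<'E'
from h import *
s=bot.get_state(); print(s["ee_pos"],s["time_s"],s["opening"],s["ft_force"],s["torque"])
im,d=viewer.capture("side"); crop(im,180,320,90,240,"pics/s9.png",4)
E
```

```text
[0.5424427  0.21847317 0.06995612] 9.65 0.02678742304859348 [-2.48228227 -0.29394035  5.76171364] [-0.07588991  0.37857816 -0.06336363]
```

View pics/s9.png

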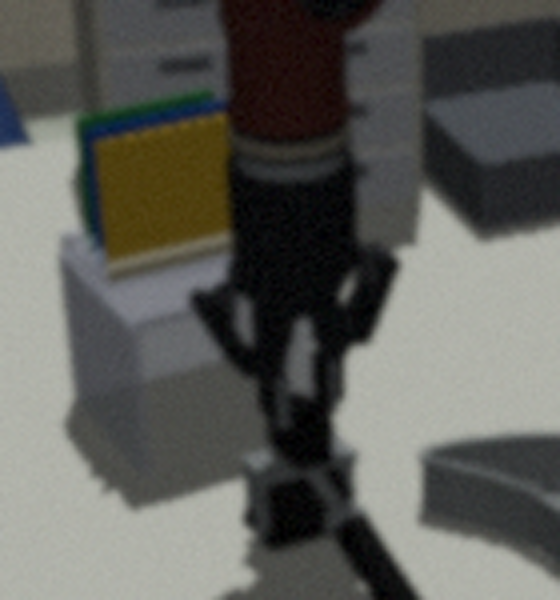

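The opening of 26.8 mm is across the 28 mm block, and the pads sit on it above the fork. I'll firm up the grip, ease off the sideways load and lift.

arm_command --deltas '[[[2,0,2,0,0,0,20],[4,0,4,0,0,0,18],[4,0,5,0,0,0,18],[4,0,5,0,0,0,18],[4,0,10,0,0,0,18],[4,0,20,0,0,0,18],[4,0,35,0,0,0,18],[4,0,50,0,0,0,18],[4,0,50,0,0,0,18]]]' --grip_force 110

```text
time_s: 10.45
ee_pos: [0.5482, 0.2188, 0.1221]
ee_rot: [0.068, 1.563, 0.254]
ft_force: [1.1, 0.1, -3.4]
opening: 0.0232
```

```bash
python3 - <<'E'
from h import *
s=bot.get_state(); print(s["ee_pos"],s["time_s"],s["opening"],s["ft_force"],s["torque"])
im,d=viewer.capture("side"); crop(im,180,320,90,240,"pics/s10.png",4)
im,d=viewer.capture("top"); crop(im,160,300,170,270,"pics/t10.png",5)
E
```

```text
[0.54819089 0.21880923 0.12211477] 10.45 0.023197542912930465 [ 1.09823327  0.09320535 -3.44325559] [ 0.15142586 -0.07672445  0.00911183]
```

View pics/s10.png

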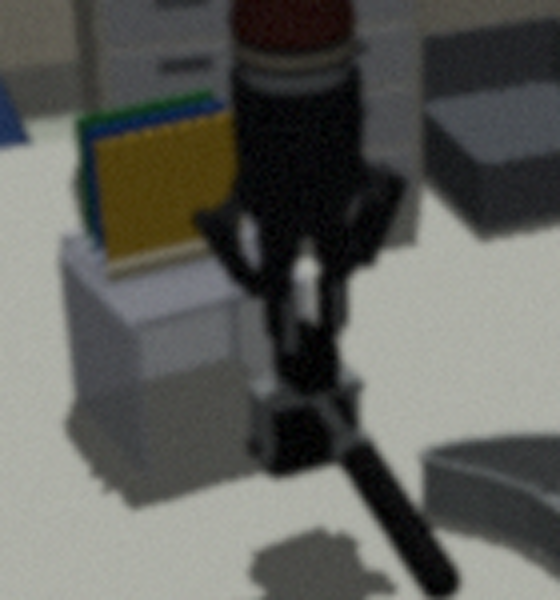

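View pics/t10.png

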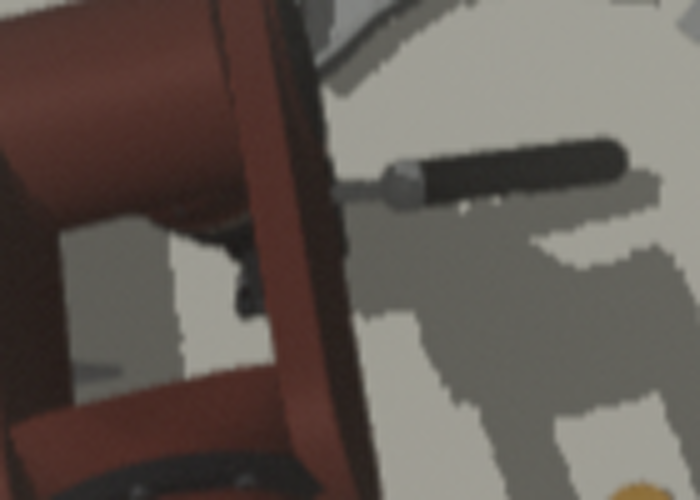

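The roller hangs firmly in the jaws, wheel about 50 mm up and handle trailing. I'll work out the move to the strip's -y end, including the 8° tip.

```bash
cat >> h.py <<'E'
from scipy.spatial.transform import Rotation as Ro
def jaw(s):
    R=Ro.from_euler("xyz",s["ee_rot"]).as_matrix(); return np.degrees(np.arctan2(R[1,2],R[0,2])),R
HD=np.radians(105.4); H=np.array([np.cos(HD),np.sin(HD),0]); MID=np.array([.4958,-.2823,.02])
def tgt(s,zc=.02,tilt=8): # TCP for wheel contact at strip coordinate s
    c=MID+H*s; c[2]=zc; return c+H*.0467*np.sin(np.radians(tilt))+np.array([0,0,.024+.0467*np.cos(np.radians(tilt))])
E
python3 - <<'E'
from h import *
np.set_printoptions(precision=4,suppress=True)
s=bot.get_state(); a,R=jaw(s); print(a,R[:,0],s["q"])
ax=np.array([np.cos(HD+np.pi/2),np.sin(HD+np.pi/2),0])
# desired roller frame: x=H tilted
Rw=Ro.from_rotvec(np.radians(8)*ax)
# tool desired untilted: x down, z at az 15.4
z=np.array([np.cos(HD-np.pi/2),np.sin(HD-np.pi/2),0]); x=np.array([0,0,-1.]); y=np.cross(z,x)
Rd=Rw.as_matrix()@np.stack([x,y,z],1)
cur=R
print("rotvec deg",np.degrees(Ro.from_matrix(Rd@cur.T).as_rotvec()))
Rn=Rd; 
for k in(-115,0,115): print(k,tgt(k/1000), (tgt(k/1000)-s["ee_pos"])*1000)
E
```

```text
10.688823558268552 [ 0.0024  0.0008 -1.    ] [0.2609 0.2308 1.7775 0.0001 1.1308 0.0742]
rotvec deg [-7.8452 -1.6684  4.6933]
-115 [ 0.5246 -0.3869  0.0902] [ -21.5371 -605.1805  -28.8079]
0 [ 0.4941 -0.276   0.0902] [ -52.0761 -494.3096  -28.8079]
115 [ 0.4635 -0.1652  0.0902] [ -82.615  -383.4386  -28.8079]
```

arm_command --deltas '[[[0,-5,20,0,0,1,18],[0,-20,40,-2,-0.4,2,18],[-2,-45,42,-4,-0.8,3,18],[-4,-75,42,-6,-1.3,4,18],[-6,-108,42,-7.8,-1.7,4.7,18],[-7,-141,42,-7.8,-1.7,4.7,18],[-8,-174,42,-7.8,-1.7,4.7,18],[-9,-207,42,-7.8,-1.7,4.7,18],[-10,-240,42,-7.8,-1.7,4.7,18],[-12,-273,42,-7.8,-1.7,4.7,18],[-13,-306,42,-7.8,-1.7,4.7,18],[-14,-339,42,-7.8,-1.7,4.7,18],[-15,-372,42,-7.8,-1.7,4.7,18],[-16,-405,42,-7.8,-1.7,4.7,18],[-17,-438,42,-7.8,-1.7,4.7,18],[-18,-471,42,-7.8,-1.7,4.7,18],[-19,-504,42,-7.8,-1.7,4.7,18],[-20,-540,42,-7.8,-1.7,4.7,18],[-21,-575,42,-7.8,-1.7,4.7,18],[-22,-605,42,-7.8,-1.7,4.7,18]]]'

```text
time_s: 12.22
ee_pos: [0.5216, -0.3884, 0.1578]
ee_rot: [-1.601, 1.434, -1.333]
ft_force: [-0.5, -0.2, -4.1]
opening: 0.0233
```

arm_command --deltas '[[[0,0,-10,0,0,0,18],[0,0,-30,0,0,0,18],[0,0,-40,0,0,0,18],[0,0,-40,0,0,0,18],[0,0,-40,0,0,0,18]]]'

```text
time_s: 12.63
ee_pos: [0.5217, -0.3851, 0.1172]
ee_rot: [-1.608, 1.436, -1.338]
ft_force: [0.4, -1.0, -4.3]
opening: 0.0234
```

```bash
python3 - <<'E'
from h import *
np.set_printoptions(precision=4,suppress=True)
s=bot.get_state(); print(s["ee_pos"],s["time_s"],s["opening"],s["ft_force"],s["torque"],jaw(s),s["q"])
print((tgt(-.115)-s["ee_pos"])*1000)
im,d=viewer.capture("side"); crop(im,230,450,200,420,"pics/s11.png",3)
im,d=viewer.capture("top"); crop(im,320,480,150,270,"pics/t11.png",5)
E
```

```text
[ 0.5217 -0.3851  0.1172] 12.6333 0.023400279715437955 [ 0.4174 -0.9816 -4.3347] [0.3155 0.0316 0.0036] (np.float64(15.420398164610397), array([[ 0.0309, -0.2641,  0.964 ],
       [-0.1306,  0.9551,  0.2659],
       [-0.9909, -0.1342, -0.005 ]])) [-0.7039  0.2924  1.7108 -0.0929  1.0316 -0.9299]
[  2.9277  -1.8436 -26.9491]
```

View pics/s11.png

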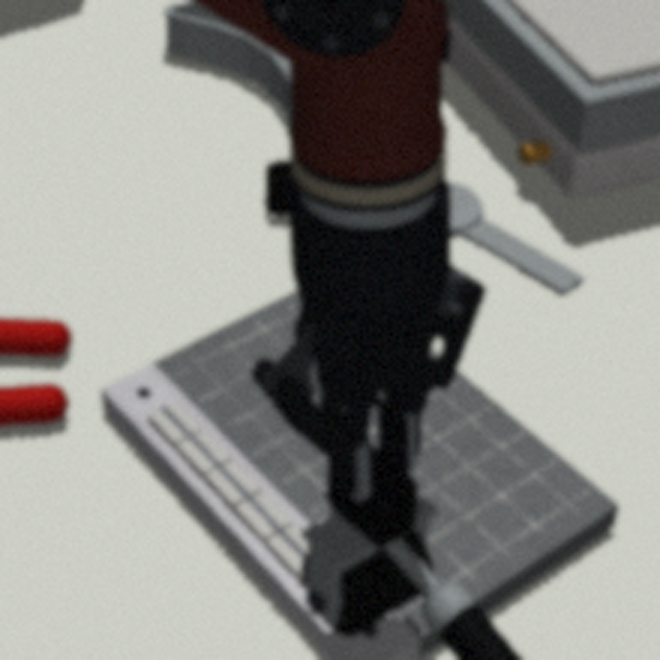

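View pics/t11.png

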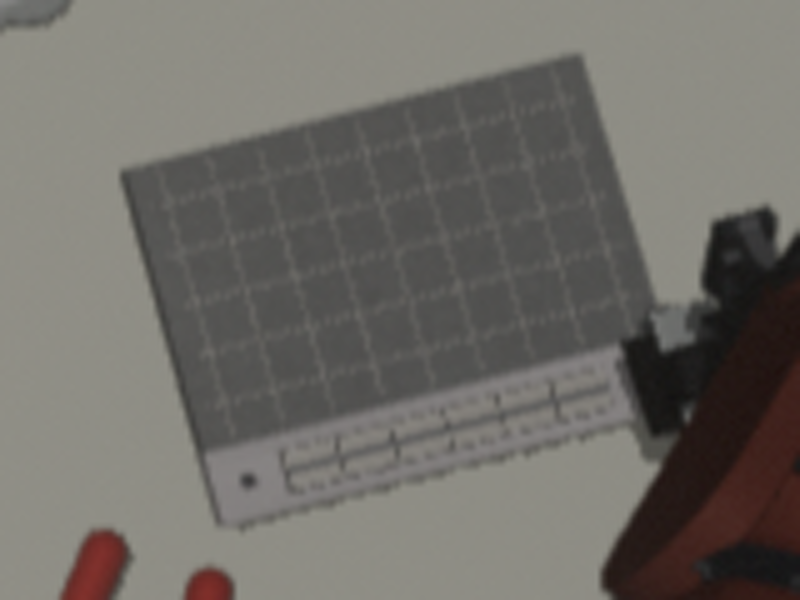

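The roller hangs over the solid right end of the rail, in line with the strip (wheel at about (448,227) in the top view). I'll correct by 3 mm and set it down with increasing load.

arm_command --deltas '[[[2,-1,-8,0,0,0,18],[3,-2,-16,0,0,0,18],[3,-2,-22,0,0,0,18],[3,-2,-26,0,0,0,18],[3,-2,-30,0,0,0,18],[3,-2,-34,0,0,0,18],[3,-2,-34,0,0,0,18]]]' --grip_force 120

```text
time_s: 13.32
ee_pos: [0.5277, -0.393, 0.0907]
ee_rot: [-1.58, 1.423, -1.311]
ft_force: [-5.3, -1.3, 8.2]
opening: 0.023
```

```bash
python3 - <<'E'
from h import *
np.set_printoptions(precision=4,suppress=True)
s=bot.get_state(); print(s["ee_pos"],s["time_s"],s["opening"],s["ft_force"],s["torque"],jaw(s)[0])
print((tgt(-.115)-s["ee_pos"])*1000)
E
```

```text
[ 0.5277 -0.393   0.0907] 13.3167 0.022968126460522507 [-5.259  -1.3003  8.1877] [-0.3609  0.911  -0.1141] 15.456187971759634
[-3.1319  6.1241 -0.4309]
```

Contact is at TCP z 0.0907, as predicted, with about 12 N on the wheel. I'll press harder to about 25 N and roll at 30 mm/s, 40 mm for a start.

arm_command --deltas '[[[-1,0,-3,0,0,0,18],[-1,0,-6,0,0,0,18],[-1,0,-8,0,0,0,18],[-1,0,-8,0,0,0,18],[-2,2,-8,0,0,0,18],[-2,5,-8,0,0,0,18],[-3,7,-8,0,0,0,18],[-4,10,-8,0,0,0,18],[-4,12,-8,0,0,0,18],[-5,14,-8,0,0,0,18],[-6,17,-8,0,0,0,18],[-6,19,-8,0,0,0,18],[-7,22,-8,0,0,0,18],[-8,24,-8,0,0,0,18],[-8,26,-8,0,0,0,18],[-9,29,-8,0,0,0,18],[-10,31,-8,0,0,0,18],[-10,34,-8,0,0,0,18]]]'

```text
time_s: 14.82
ee_pos: [0.5213, -0.3659, 0.0896]
ee_rot: [-1.552, 1.407, -1.281]
ft_force: [-7.6, -6.9, 22.6]
opening: 0.0228
```

```bash
cat > chk.py <<'E'
from h import *
np.set_printoptions(precision=4,suppress=True)
s=bot.get_state(); a,R=jaw(s); d=s["ee_pos"]-MID; L=np.array([H[1],-H[0],0])
print(s["ee_pos"],s["time_s"],s["opening"],s["ft_force"],s["torque"],"jaw",a,"tilt",np.degrees(np.arctan2(-R[:,0]@H,-R[2,0])))
print("s %.1f lat %.1f mm, z-20.. %.1f"%(1e3*(d@H)-6.5,1e3*(d@L),1e3*(s["ee_pos"][2]-.0902)))
E
python3 chk.py; python3 - <<'E'
from h import *
im,d=viewer.capture("side"); crop(im,230,450,200,420,"pics/s12.png",3)
E
```

```text
[ 0.5213 -0.3659  0.0896] 14.8167 0.022827756680363808 [-7.5798 -6.8594 22.6037] [-2.2655  1.5756 -0.4203] jaw 15.537833984144616 tilt 9.409286723635175
s -93.9 lat 2.4 mm, z-20.. -0.6
```

View pics/s12.png

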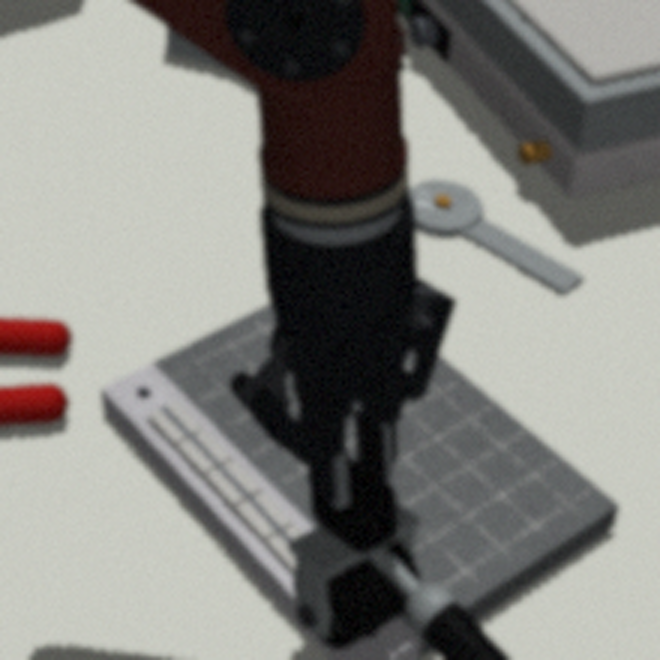

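Rolling runs on the rail with about 27 N on the wheel, lateral error about 2 mm. I'll carry on with a small sideways correction.

arm_command --deltas '[[[-1,2,0,0,0,0,18],[-2,5,0,0,0,0,18],[-3,7,0,0,0,0,18],[-4,10,0,0,0,0,18],[-5,12,0,0,0,0,18],[-6,14,0,0,0,0,18],[-7,17,0,0,0,0,18],[-7,19,0,0,0,0,18],[-8,22,0,0,0,0,18],[-9,24,0,0,0,0,18],[-9,26,0,0,0,0,18],[-10,29,0,0,0,0,18],[-11,31,0,0,0,0,18],[-11,34,0,0,0,0,18],[-12,36,0,0,0,0,18],[-13,38,0,0,0,0,18],[-13,41,0,0,0,0,18],[-14,43,0,0,0,0,18],[-15,46,0,0,0,0,18],[-15,48,0,0,0,0,18]]]'

```text
time_s: 16.53
ee_pos: [0.5076, -0.3158, 0.0897]
ee_rot: [-1.535, 1.41, -1.265]
ft_force: [-8.0, -3.4, 24.5]
opening: 0.0231
```

```bash
python3 chk.py; python3 - <<'E'
from h import *
im,d=viewer.capture("side"); crop(im,230,450,200,420,"pics/s13.png",3)
E
```

```text
[ 0.5076 -0.3158  0.0897] 16.5333 0.023096192236461047 [-7.9813 -3.4018 24.454 ] [-1.5605  1.368  -0.3985] jaw 15.513561834217464 tilt 9.218075863202362
s -41.9 lat 2.5 mm, z-20.. -0.5
```

View pics/s13.png

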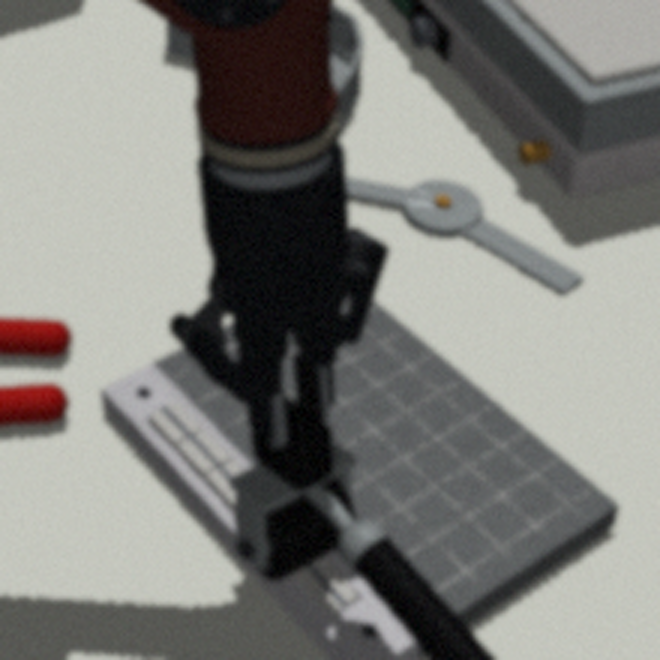

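Behind the wheel lengths 1 and 2 look level with the rail, and the height stays constant. I'll continue.

arm_command --deltas '[[[-1,2,0,0,0,0,18],[-2,5,0,0,0,0,18],[-3,7,0,0,0,0,18],[-3,10,0,0,0,0,18],[-4,12,0,0,0,0,18],[-5,14,0,0,0,0,18],[-6,17,0,0,0,0,18],[-6,19,0,0,0,0,18],[-7,22,0,0,0,0,18],[-8,24,0,0,0,0,18],[-8,26,0,0,0,0,18],[-9,29,0,0,0,0,18],[-10,31,0,0,0,0,18],[-10,34,0,0,0,0,18],[-11,36,0,0,0,0,18],[-12,38,0,0,0,0,18],[-12,41,0,0,0,0,18],[-13,43,0,0,0,0,18],[-14,46,0,0,0,0,18],[-14,48,0,0,0,0,18]]]'

```text
time_s: 18.25
ee_pos: [0.4947, -0.2674, 0.0896]
ee_rot: [-1.522, 1.41, -1.252]
ft_force: [-7.6, -2.8, 27.6]
opening: 0.0231
```

```bash
python3 chk.py
```

```text
[ 0.4947 -0.2674  0.0896] 18.25 0.02313651981116023 [-7.5841 -2.7582 27.6485] [-1.4289  1.2268 -0.3539] jaw 15.518643569567601 tilt 9.202073580866262
s 8.2 lat 2.9 mm, z-20.. -0.6
```

arm_command --deltas '[[[-1,2,0,0,0,0,18],[-2,5,0,0,0,0,18],[-3,7,0,0,0,0,18],[-4,10,0,0,0,0,18],[-4,12,0,0,0,0,18],[-5,14,0,0,0,0,18],[-6,17,0,0,0,0,18],[-7,19,0,0,0,0,18],[-7,22,0,0,0,0,18],[-8,24,0,0,0,0,18],[-9,26,0,0,0,0,18],[-9,29,0,0,0,0,18],[-10,31,0,0,0,0,18],[-11,34,0,0,0,0,18],[-11,36,0,0,0,0,18],[-12,38,0,0,0,0,18],[-13,41,0,0,0,0,18],[-13,43,0,0,0,0,18],[-14,46,0,0,0,0,18],[-15,48,0,0,0,0,18]]]'

```text
time_s: 19.92
ee_pos: [0.4815, -0.2196, 0.0892]
ee_rot: [-1.502, 1.408, -1.231]
ft_force: [-3.2, -4.5, 24.4]
opening: 0.0228
```

```bash
python3 chk.py
```

```text
[ 0.4815 -0.2196  0.0892] 19.9167 0.022778918068009225 [-3.2013 -4.4684 24.4096] [-1.8025  0.4366 -0.2466] jaw 15.568750044623728 tilt 9.298036177257405
s 57.8 lat 2.8 mm, z-20.. -1.0
```

arm_command --deltas '[[[-1,2,0,0,0,0,18],[-1,5,0,0,0,0,18],[-2,7,0,0,0,0,18],[-3,10,0,0,0,0,18],[-3,12,0,0,0,0,18],[-4,14,0,0,0,0,18],[-5,17,0,0,0,0,18],[-5,19,0,0,0,0,18],[-6,22,0,0,0,0,18],[-7,24,0,0,0,0,18],[-7,26,0,0,0,0,18],[-8,29,0,0,0,0,18],[-9,31,0,0,0,0,18],[-9,34,0,0,0,0,18],[-10,36,0,0,0,0,18],[-11,38,0,0,0,0,18],[-11,41,0,0,0,0,18],[-12,43,0,0,0,0,18],[-13,46,0,0,0,0,18],[-13,48,0,0,0,0,18]]]'

```text
time_s: 21.58
ee_pos: [0.4681, -0.1701, 0.0893]
ee_rot: [-1.506, 1.412, -1.236]
ft_force: [-7.8, -2.9, 31.8]
opening: 0.0226
```

```bash
python3 chk.py; python3 - <<'E'
from h import *
im,d=viewer.capture("side"); crop(im,230,450,200,420,"pics/s14.png",3)
im,d=viewer.capture("top"); crop(im,320,480,150,270,"pics/t14.png",5)
E
```

```text
[ 0.4681 -0.1701  0.0893] 21.5833 0.022644317062530384 [-7.7727 -2.8533 31.7528] [-1.6672  1.1615 -0.4289] jaw 15.536084450659507 tilt 9.102857426240496
s 109.1 lat 3.1 mm, z-20.. -0.9
```

View pics/s14.png

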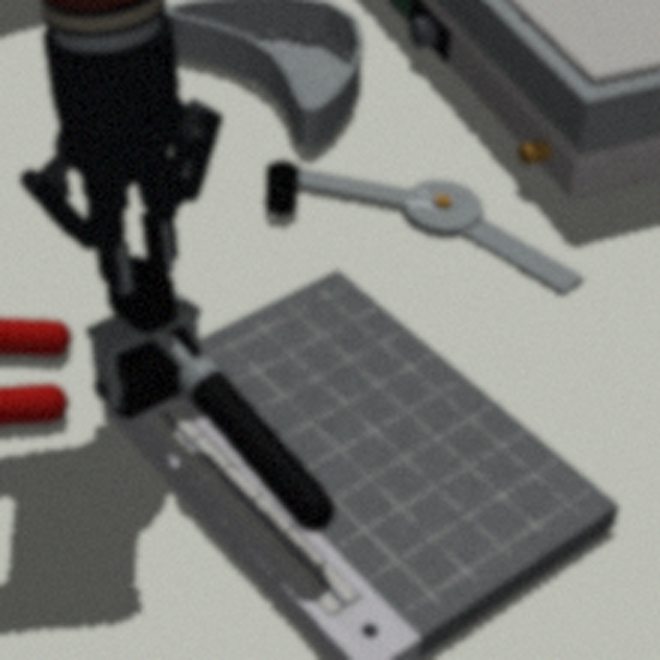

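View pics/t14.png

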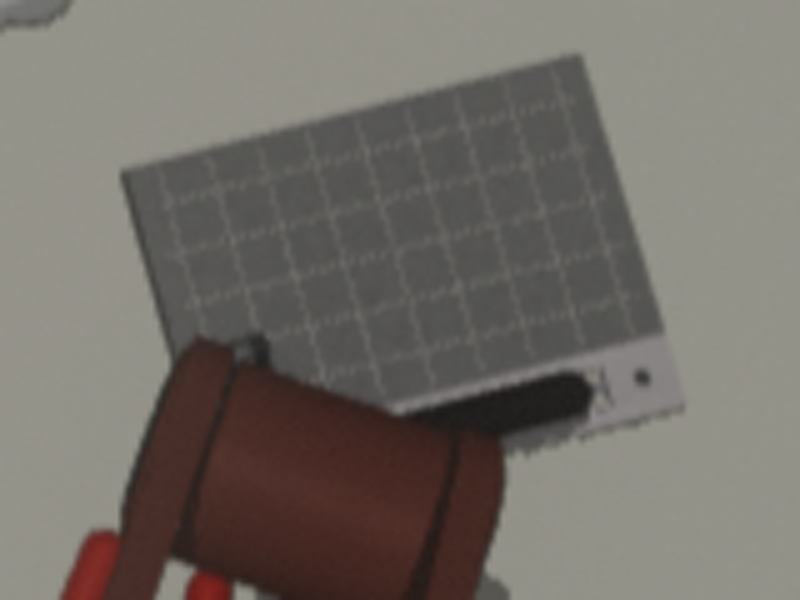

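The roller is at the far solid end, with the handle over the strip, and what shows of the strip looks level. I'll lift off and carry it away to the left so I can inspect the whole strip before setting it down.

arm_command --deltas '[[[0,0,10,0,0,0,18],[0,0,30,0,0,0,18],[0,0,60,0,0,0,18],[0,10,85,0,0,0,18],[2,40,95,0,0,0,18],[4,70,95,0,0,0,18],[6,105,95,0,0,0,18],[8,140,95,0,0,0,18],[10,175,95,0,0,0,18],[13,210,95,0,0,0,18],[16,245,95,0,0,0,18],[19,280,95,0,0,0,18],[21,315,95,0,0,0,18],[22,345,95,0,0,0,18],[22,350,95,0,0,0,18],[22,350,95,0,0,0,18]]]'

```text
time_s: 23.02
ee_pos: [0.4811, 0.1892, 0.1725]
ee_rot: [-1.582, 1.432, -1.309]
ft_force: [-0.5, -0.6, -5.1]
opening: 0.023
```

```bash
python3 chk.py; python3 - <<'E'
from h import *
im,d=viewer.capture("side"); cv2.imwrite("pics/s15f.png",im[:,:,::-1]); crop(im,255,385,300,420,"pics/s15.png",6)
s0=np.load("/tmp/side0.npz")["im"]; crop(s0,255,385,300,420,"pics/s15ref.png",6)
im2,d2=viewer.capture("top"); crop(im2,335,468,155,260,"pics/t15.png",5)
np.savez("/tmp/15.npz",s=im,t=im2,sd=d,td=d2)
E
```

```text
[0.4811 0.1892 0.1725] 23.0167 0.022987535896160247 [-0.5432 -0.6273 -5.1022] [ 0.2709  0.053  -0.0082] jaw 15.598857563837738 tilt 7.930217162472491
s 452.0 lat 111.0 mm, z-20.. 82.3
```

View pics/s15.png

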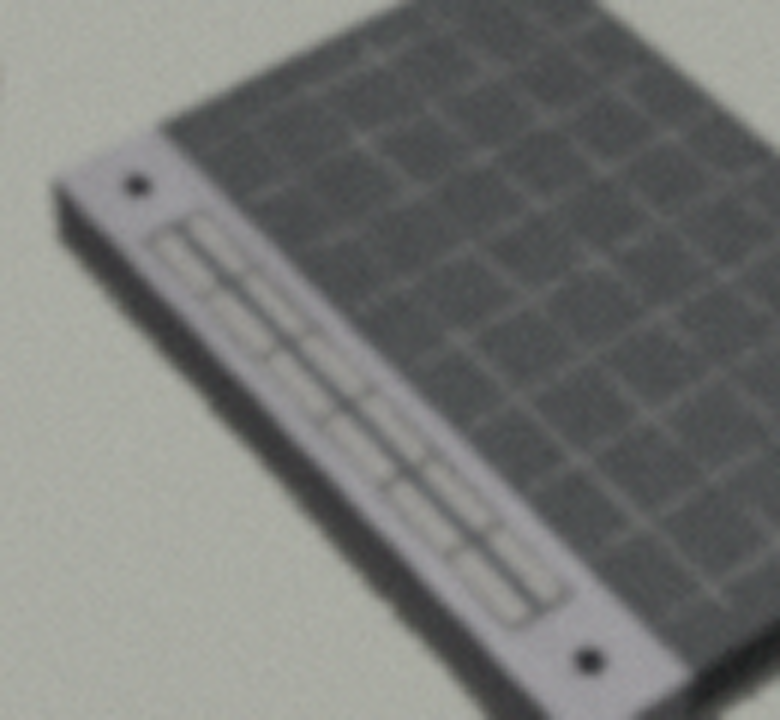

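View pics/s15ref.png

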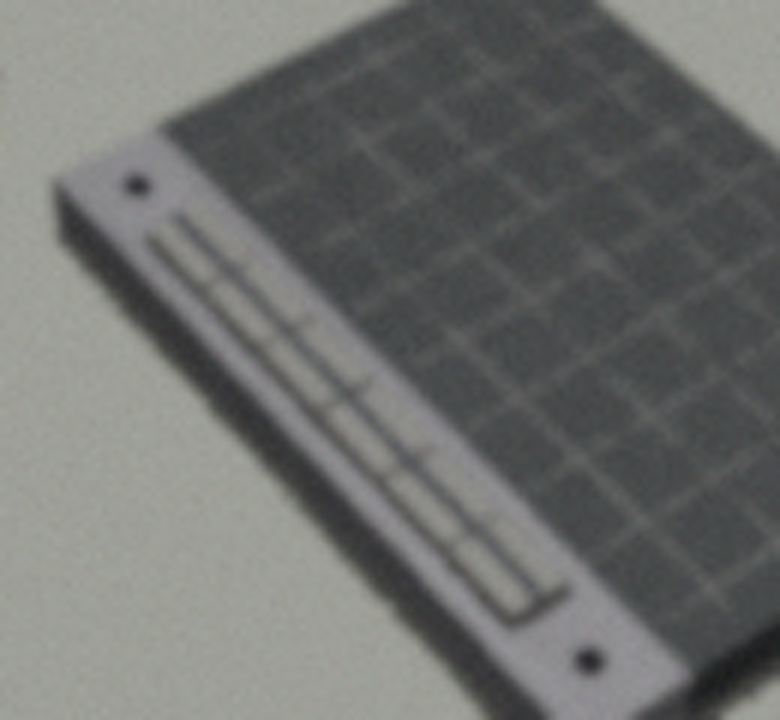

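View pics/s15f.png

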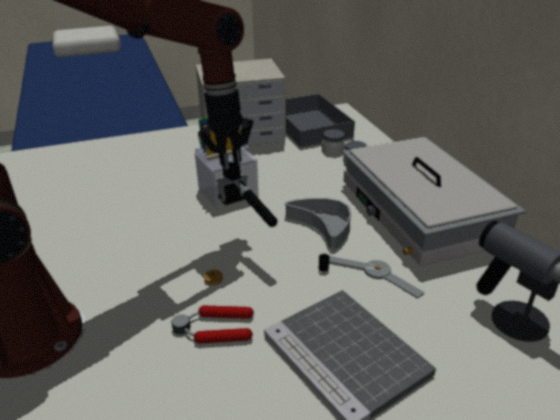

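The dark step along the front of the strip is gone along all six lengths, from (280,336) to (343,402). I'll put numbers on it with averaged depth, before and after.

```bash
python3 - <<'E'
from h import *
np.set_printoptions(precision=1,suppress=True)
z=np.load("/tmp/15.npz"); L=np.array([H[1],-H[0],0])
for nm,da,db in(("side",np.load("/tmp/side0.npz")["d"],z["sd"]),("top",np.load("/tmp/top0.npz")["d"],z["td"])):
  for lab,d in(("before",da),("after",db)):
    P=cloud(nm,d)-MID; s=P@H*1e3; l=P@L*1e3; h=P[...,2]*1e3; ok=(d>0)&(abs(h)<15)
    f=lambda a,b,w=7: np.array([h[ok&(abs(s-a)<b)&(abs(l)<w)].mean()])[0]
    print(nm,lab,"rail ends",np.array([f(-110,12),f(110,12)]),"covers",np.array([f(c,11) for c in(-75,-45,-15,15,45,75)]))
E
```

```text
side before rail ends [0.3 0.2] covers [5.9 5.  5.4 5.9 5.5 5.2]
side after rail ends [0.4 0.2] covers [0.8 1.  0.7 0.8 0.6 0.6]
top before rail ends [0.9 0.7] covers [6.3 5.5 6.  6.3 6.3 5.1]
top after rail ends [1.  0.7] covers [1.3 1.3 1.1 1.4 1.6 0.8]
```

Everything sits within about 0.5 mm of flush, but slightly positive. I'll compare against the rail beside each length as well.

```bash
python3 - <<'E'
from h import *
np.set_printoptions(precision=2,suppress=True)
L=np.array([H[1],-H[0],0])
acc={n:[viewer.capture(n)[1] for _ in range(4)] for n in("side","top")}
for n in acc:
    d=np.mean(acc[n],0); P=cloud(n,d)-MID; s=P@H*1e3; l=P@L*1e3; h=P[...,2]*1e3; ok=(d>0)&(abs(h)<15)
    for nm,a,b in(("strip",-6,6),("rail-front",-17,-14),("rail-back",14,17)):
        print(n,nm,np.array([h[ok&(abs(s-c)<11)&(l>a)&(l<b)].mean() for c in(-110,-75,-45,-15,15,45,75,110)]))
E
```

```text
side strip [0.41 0.91 0.93 0.77 0.76 0.86 0.61 0.48]
side rail-front [ 0.39  0.22  0.34  0.5   0.1   0.17 -0.13 -0.03]
side rail-back [ 0.62  0.11  0.11  0.05  0.23  0.09 -0.14  0.22]
top strip [0.9  1.18 1.33 1.2  0.87 1.02 0.72 0.97]
top rail-front [1.15 1.16 0.33 0.4  0.41 0.52 0.8  0.58]
top rail-back [ 0.61  0.41  1.22  0.51  0.71  0.7  -0.18  0.73]
```

```bash
python3 - <<'E'
from h import *
for e in([-1.601,1.434,-1.333],[-1.552,1.407,-1.281],[-1.522,1.41,-1.252],[-1.506,1.412,-1.236]):
    R=Ro.from_euler("xyz",e).as_matrix(); print("roll of jaw axis deg",np.degrees(np.arcsin(R[2,2])))
E
```

```text
roll of jaw axis deg -0.23595906683929796
roll of jaw axis deg 0.17560269628503455
roll of jaw axis deg 0.44745034102571507
roll of jaw axis deg 0.5866652500849208
```

The tool's roll error is under 0.6°, so the residue of about 0.4 mm is near the depth noise. There's plenty of time, so I'll make one more, slightly firmer pass the same way.

arm_command --deltas '[[[2,-20,0,0,0,0,18],[5,-50,0,0,0,0,18],[7,-85,0,0,0,0,18],[10,-120,0,0,0,0,18],[13,-155,0,0,0,0,18],[15,-190,0,0,0,0,18],[18,-225,0,0,0,0,18],[20,-260,0,0,0,0,18],[23,-295,0,0,0,0,18],[26,-330,0,0,0,0,18],[28,-365,0,0,0,0,18],[31,-400,0,0,0,0,18],[33,-435,0,0,0,0,18],[36,-470,0,0,0,0,18],[38,-505,0,0,0,0,18],[41,-540,0,0,0,0,18],[43,-565,-20,0,0,0,18],[43,-576,-45,0,0,0,18],[43,-576,-55,0,0,0,18],[43,-576,-55,0,0,0,18]]]'

```text
time_s: 25.18
ee_pos: [0.5204, -0.387, 0.1126]
ee_rot: [-1.632, 1.441, -1.365]
ft_force: [-0.5, 1.8, -5.5]
opening: 0.0232
```

arm_command --deltas '[[[0,0,0,0,0,0,18],[0,0,0,0,0,0,18]]]'

```text
time_s: 25.35
ee_pos: [0.5249, -0.3885, 0.1189]
ee_rot: [-1.579, 1.431, -1.309]
ft_force: [0.4, 0.3, -3.7]
opening: 0.0231
```

```bash
python3 chk.py; python3 - <<'E'
from h import *
s=bot.get_state();print((tgt(-.115)-s["ee_pos"])*1e3)
im,d=viewer.capture("side"); crop(im,230,450,200,420,"pics/s16.png",3)
E
```

```text
[ 0.5249 -0.3885  0.1189] 25.35 0.023114594786190254 [ 0.373   0.2573 -3.6949] [ 0.3221  0.0182 -0.0241] jaw 15.447532573053602 tilt 8.03159877051893
s -116.6 lat -0.2 mm, z-20.. 28.7
[ -0.2652099    1.62108844 -28.62792988]
```

View pics/s16.png

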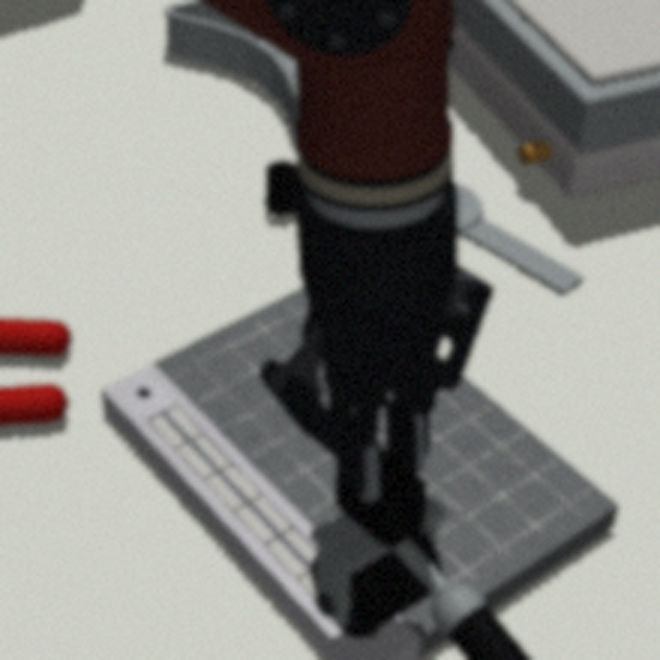

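Well centred (lateral -0.2 mm). Down and press to about 35 N, then roll.

arm_command --deltas '[[[0,0,-10,0,0,0,18],[0,0,-20,0,0,0,18],[0,0,-27,0,0,0,18],[0,0,-32,0,0,0,18],[0,0,-37,0,0,0,18],[0,0,-42,0,0,0,18],[0,0,-46,0,0,0,18],[0,0,-48,0,0,0,18],[-1,2,-48,0,0,0,18],[-1,5,-48,0,0,0,18],[-2,7,-48,0,0,0,18],[-3,10,-48,0,0,0,18],[-3,12,-48,0,0,0,18],[-4,14,-48,0,0,0,18],[-5,17,-48,0,0,0,18],[-5,19,-48,0,0,0,18],[-6,22,-48,0,0,0,18],[-7,24,-48,0,0,0,18],[-7,26,-48,0,0,0,18],[-8,29,-48,0,0,0,18]]]'

```text
time_s: 27.07
ee_pos: [0.5236, -0.3689, 0.0804]
ee_rot: [-1.518, 1.408, -1.248]
ft_force: [-4.0, -2.4, 20.0]
opening: 0.0227
```

```bash
python3 chk.py
```

```text
[ 0.5236 -0.3689  0.0804] 27.0667 0.02270322155662542 [-4.0379 -2.4484 20.0388] [-1.5862 -0.0515 -0.2863] jaw 15.482492476795201 tilt 9.299981202474074
s -97.4 lat 3.8 mm, z-20.. -9.8
```

The tool sits 9 mm lower than expected, so the pads may have slid down the palm. Checking.

```bash
python3 - <<'E'
from h import *
im,d=viewer.capture("side"); crop(im,300,420,280,420,"pics/s17.png",5)
E
```

```text
(no output)
```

View pics/s17.png

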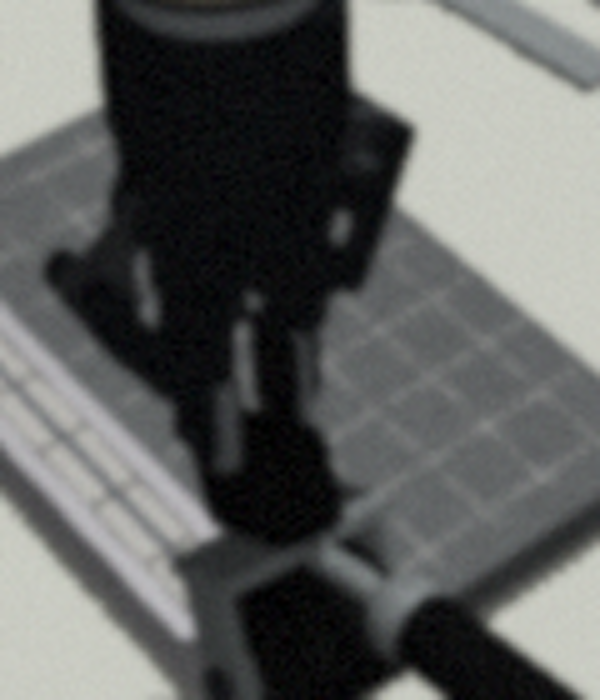

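The pads slid a few mm down the block but remain clear of the fork, and the roller sits level with about 24 N on it. I'll carry on at this load.

arm_command --deltas '[[[-1,2,0,0,0,0,18],[-2,5,0,0,0,0,18],[-3,7,0,0,0,0,18],[-4,10,0,0,0,0,18],[-5,12,0,0,0,0,18],[-6,14,0,0,0,0,18],[-7,17,0,0,0,0,18],[-8,19,0,0,0,0,18],[-9,22,0,0,0,0,18],[-10,24,0,0,0,0,18],[-10,26,0,0,0,0,18],[-11,29,0,0,0,0,18],[-12,31,0,0,0,0,18],[-12,34,0,0,0,0,18],[-13,36,0,0,0,0,18],[-14,38,0,0,0,0,18],[-14,41,0,0,0,0,18],[-15,43,0,0,0,0,18],[-16,46,0,0,0,0,18],[-16,48,0,0,0,0,18]]]'

```text
time_s: 28.78
ee_pos: [0.5101, -0.3199, 0.0814]
ee_rot: [-1.486, 1.408, -1.216]
ft_force: [0.1, -0.6, 21.0]
opening: 0.0225
```

```bash
python3 chk.py
```

```text
[ 0.5101 -0.3199  0.0814] 28.7833 0.022478282540125176 [ 0.1249 -0.6112 20.9927] [-1.3034 -0.6315 -0.0816] jaw 15.51518584804971 tilt 9.32194137954573
s -46.5 lat 3.8 mm, z-20.. -8.8
```

Steady, with hardly any side force now. Continuing.

arm_command --deltas '[[[-1,2,0,0,0,0,18],[-2,5,0,0,0,0,18],[-2,7,0,0,0,0,18],[-3,10,0,0,0,0,18],[-4,12,0,0,0,0,18],[-4,14,0,0,0,0,18],[-5,17,0,0,0,0,18],[-6,19,0,0,0,0,18],[-6,22,0,0,0,0,18],[-7,24,0,0,0,0,18],[-8,26,0,0,0,0,18],[-8,29,0,0,0,0,18],[-9,31,0,0,0,0,18],[-10,34,0,0,0,0,18],[-10,36,0,0,0,0,18],[-11,38,0,0,0,0,18],[-12,41,0,0,0,0,18],[-12,43,0,0,0,0,18],[-13,46,0,0,0,0,18],[-14,48,0,0,0,0,18]]]'

```text
time_s: 30.45
ee_pos: [0.4972, -0.2714, 0.0811]
ee_rot: [-1.472, 1.408, -1.202]
ft_force: [0.8, -0.1, 21.4]
opening: 0.0229
```

arm_command --deltas '[[[-1,2,0,0,0,0,18],[-2,5,0,0,0,0,18],[-2,7,0,0,0,0,18],[-3,10,0,0,0,0,18],[-4,12,0,0,0,0,18],[-4,14,0,0,0,0,18],[-5,17,0,0,0,0,18],[-6,19,0,0,0,0,18],[-6,22,0,0,0,0,18],[-7,24,0,0,0,0,18],[-8,26,0,0,0,0,18],[-8,29,0,0,0,0,18],[-9,31,0,0,0,0,18],[-10,34,0,0,0,0,18],[-10,36,0,0,0,0,18],[-11,38,0,0,0,0,18],[-12,41,0,0,0,0,18],[-12,43,0,0,0,0,18],[-13,46,0,0,0,0,18],[-14,48,0,0,0,0,18]]]'

```text
time_s: 32.12
ee_pos: [0.4842, -0.2228, 0.0809]
ee_rot: [-1.458, 1.408, -1.188]
ft_force: [2.0, 0.7, 21.5]
opening: 0.0224
```

```bash
python3 chk.py
```

```text
[ 0.4842 -0.2228  0.0809] 32.1167 0.022354356076818634 [ 1.9877  0.6513 21.5293] [-1.238 -1.216  0.123] jaw 15.55145525800859 tilt 9.251465021507059
s 53.9 lat 4.6 mm, z-20.. -9.3
```

arm_command --deltas '[[[-1,2,0,0,0,0,18],[-2,5,0,0,0,0,18],[-2,7,0,0,0,0,18],[-3,10,0,0,0,0,18],[-4,12,0,0,0,0,18],[-4,14,0,0,0,0,18],[-5,17,0,0,0,0,18],[-6,19,0,0,0,0,18],[-6,22,0,0,0,0,18],[-7,24,0,0,0,0,18],[-8,26,0,0,0,0,18],[-8,29,0,0,0,0,18],[-9,31,0,0,0,0,18],[-10,34,0,0,0,0,18],[-10,36,0,0,0,0,18],[-11,38,0,0,0,0,18],[-12,41,0,0,0,0,18],[-12,43,0,0,0,0,18],[-13,46,0,0,0,0,18],[-14,50,0,0,0,0,18]]]'

```text
time_s: 33.78
ee_pos: [0.4709, -0.1722, 0.0807]
ee_rot: [-1.447, 1.409, -1.177]
ft_force: [1.7, -0.4, 22.2]
opening: 0.0228
```

arm_command --deltas '[[[0,0,10,0,0,0,18],[0,0,30,0,0,0,18],[0,0,60,0,0,0,18],[0,10,85,0,0,0,18],[2,40,95,0,0,0,18],[4,70,95,0,0,0,18],[6,105,95,0,0,0,18],[8,140,95,0,0,0,18],[10,175,95,0,0,0,18],[13,210,95,0,0,0,18],[16,245,95,0,0,0,18],[19,280,95,0,0,0,18],[21,315,95,0,0,0,18],[22,345,95,0,0,0,18],[22,350,95,0,0,0,18],[22,350,95,0,0,0,18]]]'

```text
time_s: 35.12
ee_pos: [0.4801, 0.1863, 0.1644]
ee_rot: [-1.581, 1.432, -1.309]
ft_force: [0.2, -0.8, -4.3]
opening: 0.0226
```

```bash
python3 chk.py; python3 - <<'E'
from h import *
np.set_printoptions(precision=2,suppress=True)
L=np.array([H[1],-H[0],0])
acc={n:[viewer.capture(n) for _ in range(3)] for n in("side","top")}
for n in acc:
    d=np.mean([a[1] for a in acc[n]],0); P=cloud(n,d)-MID; s=P@H*1e3; l=P@L*1e3; h=P[...,2]*1e3; ok=(d>0)&(abs(h)<15)
    for nm,a,b in(("strip",-6,6),("rail-front",-17,-14),("rail-back",14,17)):
        print(n,nm,np.array([h[ok&(abs(s-c)<11)&(l>a)&(l<b)].mean() for c in(-110,-75,-45,-15,15,45,75,110)]))
im=acc["side"][0][0]; crop(im,255,385,300,420,"pics/s18.png",6); crop(im,180,320,100,250,"pics/s18r.png",4)
im=acc["top"][0][0]; cv2.imwrite("pics/t18.png",im[:,:,::-1])
E
```

```text
[0.4801 0.1863 0.1644] 35.1167 0.022641277758052063 [ 0.221  -0.7738 -4.3171] [0.3386 0.1005 0.0114] jaw 15.614345278175435 tilt 7.937789649553151
s 449.4 lat 109.3 mm, z-20.. 74.2
side strip [0.5  0.91 0.74 0.69 0.85 0.84 0.77 0.32]
side rail-front [0.32 0.36 0.38 0.33 0.15 0.29 0.59 0.15]
side rail-back [0.39 0.29 0.4  0.24 0.1  0.47 0.12 0.42]
top strip [0.77 1.18 1.03 1.15 1.08 1.19 0.72 0.45]
top rail-front [0.45 0.15 0.54 1.34 0.36 1.23 0.5  0.04]
top rail-back [ 0.59  0.38  0.69  0.81 -0.09  0.88  0.74  0.5 ]
```

View pics/s18.png

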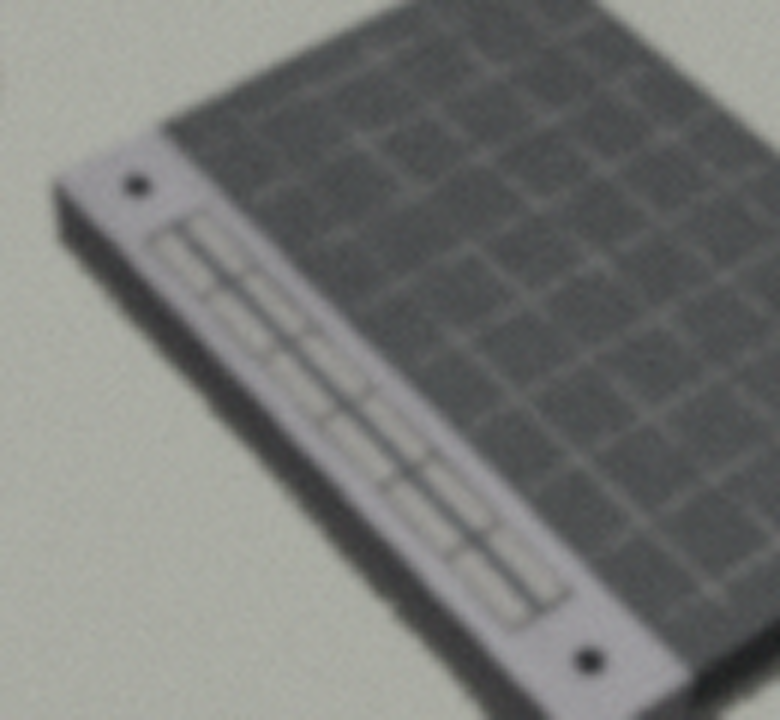

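View pics/s18r.png

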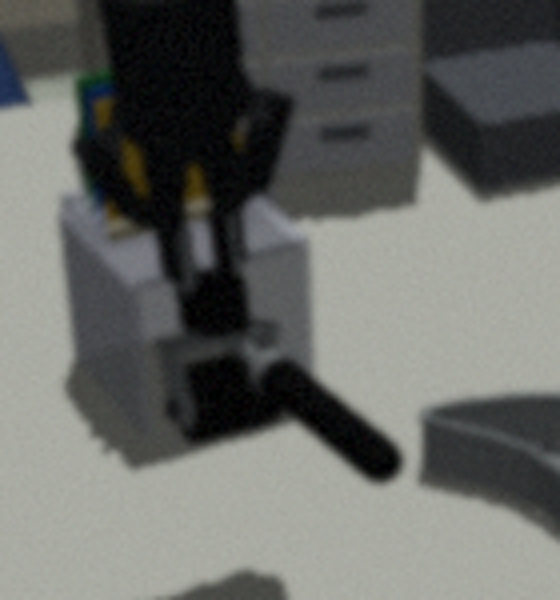

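View pics/t18.png

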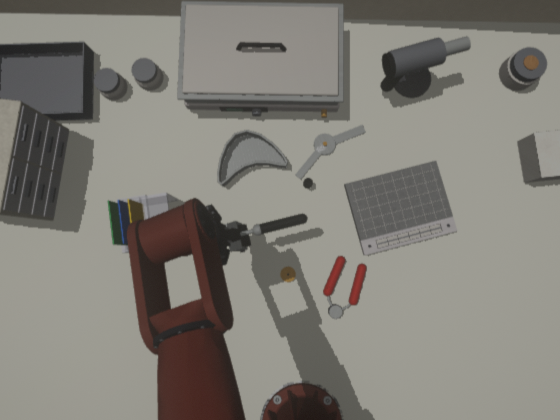

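The strip reads the same after the second pass, so it is fully down, with no step in either view. The roller hangs by the palm with its handle to the right, top-view (258,229) to (305,218). I'll measure its pitch and height before setting it down.

```bash
python3 - <<'E'
from h import *
np.set_printoptions(precision=4,suppress=True)
ims=[viewer.capture("top") for _ in range(2)]; im=ims[0][0]; d=np.mean([i[1] for i in ims],0); P=cloud("top",d)
m=(im.max(2)<75); s=np.zeros_like(m); s[205:240,255:312]=m[205:240,255:312]
s&=(P[...,2]>.05)
n,l,st,ce=cv2.connectedComponentsWithStats(s.astype(np.uint8)); i=1+np.argmax(st[1:,4]); print(st[i])
v,u=np.nonzero(l==i); Q=P[v,u]
g=Q[:,:2]-Q[:,:2].mean(0); w=np.linalg.svd(g,full_matrices=False)[2][0]; t=g@w
if w[1]<0: w=-w;t=-t
print("heading",np.degrees(np.arctan2(w[1],w[0])))
k=abs(t)<t.max()-.012
# use only near-ridge points
c=np.polyfit(t[k],Q[k,2],1); print("slope deg",np.degrees(np.arctan(c[0])),"mean",Q.mean(0),t.min(),t.max(),"top z at tip end",np.polyval(c,t.min()),"wheel end",np.polyval(c,t.max()))
tip=Q.mean(0)[:2]+w*t.min(); print("tip",tip)
st=bot.get_state(); print(st["ee_pos"], "tcp along heading from tip",(st["ee_pos"][:2]-tip)@w)
E
```

```text
[260 214  47  20 433]
heading 105.23121846410038
slope deg 1.333085991381695 mean [0.5126 0.0553 0.1768] -0.057323176480094565 0.05476531113230851 top z at tip end 0.17710091254675264 wheel end 0.17970931691421282
tip [0.5276 0.    ]
[0.4804 0.1831 0.1649] tcp along heading from tip 0.18903076458277907
```

The handle is about 17° higher than standing attitude because it pitched further in the grip. I'll level it while lowering, stop short of the counter and measure again.

arm_command --deltas '[[[0,0,0,4,1,0,18],[0,0,-10,8,2.2,0,18],[0,0,-20,12,3.3,0,18],[0,0,-35,16,4.4,0,18],[0,0,-50,16.4,4.5,0,18],[0,0,-60,16.4,4.5,0,18],[0,0,-60,16.4,4.5,0,18],[0,0,-60,16.4,4.5,0,18]]]'

```text
time_s: 36.18
ee_pos: [0.4797, 0.1837, 0.1044]
ee_rot: [1.591, 1.414, 1.86]
ft_force: [0.8, 1.0, -4.8]
opening: 0.0225
```

```bash
python3 chk.py; python3 - <<'E'
from h import *
np.set_printoptions(precision=4,suppress=True)
ims=[viewer.capture("top") for _ in range(2)]; im=ims[0][0]; d=np.mean([i[1] for i in ims],0); P=cloud("top",d)
m=(im.max(2)<75); s=np.zeros_like(m); s[205:245,250:312]=m[205:245,250:312]
s&=(P[...,2]>.035)
n,l,st,ce=cv2.connectedComponentsWithStats(s.astype(np.uint8)); i=1+np.argmax(st[1:,4]); print(st[i])
v,u=np.nonzero(l==i); Q=P[v,u]
g=Q[:,:2]-Q[:,:2].mean(0); w=np.linalg.svd(g,full_matrices=False)[2][0]
if w[1]<0: w=-w
t=g@w; k=abs(t)<t.max()-.012
c=np.polyfit(t[k],Q[k,2],1); print("heading",np.degrees(np.arctan2(w[1],w[0])),"slope",np.degrees(np.arctan(c[0])),"z tip,wheel end",np.polyval(c,[t.min(),t.max()]),"tip",Q.mean(0)[:2]+w*t.min())
im2,_=viewer.capture("side"); crop(im2,180,320,110,270,"pics/s19.png",4)
E
```

```text
[0.4797 0.1837 0.1044] 36.1833 0.022514297394450454 [ 0.8015  1.033  -4.8124] [-0.0139 -0.0276  0.0121] jaw 15.424875011774851 tilt -9.003658984309062
s 447.1 lat 108.2 mm, z-20.. 14.2
[250 205  52  40 857]
heading 131.32303666530183 slope 80.84398904514734 z tip,wheel end [-0.1062  0.6368] tip [0.5408 0.0212]
```

View pics/s19.png

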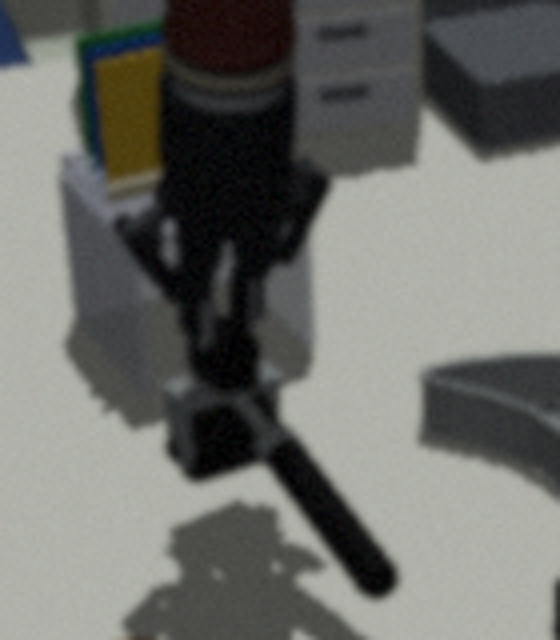

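It looks level again, matching the standing attitude. Now gently down until it touches.

arm_command --deltas '[[[0,0,-10,0,0,0,18],[0,0,-20,0,0,0,18],[0,0,-28,0,0,0,18],[0,0,-34,0,0,0,18],[0,0,-38,0,0,0,18],[0,0,-40,0,0,0,18],[0,0,-40,0,0,0,18]]]'

```text
time_s: 36.92
ee_pos: [0.4813, 0.1856, 0.0717]
ee_rot: [1.591, 1.409, 1.861]
ft_force: [-11.2, -3.3, 34.5]
opening: 0.023
```

```bash
python3 chk.py; python3 - <<'E'
from h import *
im2,_=viewer.capture("side"); crop(im2,180,320,110,270,"pics/s20.png",4)
E
```

```text
[0.4813 0.1856 0.0717] 36.9167 0.022963185499204813 [-11.228   -3.3024  34.5356] [0.187  3.1491 0.3344] jaw 15.495267646859645 tilt -9.257975020514046
s 448.5 lat 110.3 mm, z-20.. -18.5
```

View pics/s20.png

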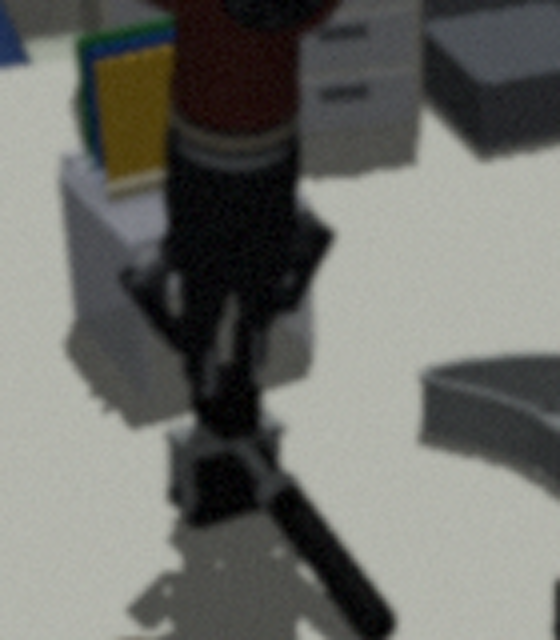

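It touched sooner than expected and now presses with 34 N. I'll ease off before letting go.

arm_command --deltas '[[[0,0,3,0,0,0,18],[0,0,5,0,0,0,18],[0,0,6,0,0,0,18],[0,0,6,0,0,0,18]]]'

```text
time_s: 37.3
ee_pos: [0.4801, 0.1843, 0.0721]
ee_rot: [1.587, 1.412, 1.856]
ft_force: [-4.7, -0.9, 9.3]
opening: 0.0226
```

```bash
python3 chk.py; python3 - <<'E'
from h import *
im2,d=viewer.capture("side"); crop(im2,180,320,110,270,"pics/s21.png",4)
P=cloud("side",d)
for u,v in((275,265),(272,262),(265,253),(258,244)): print(u,v,P[v,u],im2[v,u])
E
```

```text
[0.4801 0.1843 0.0721] 37.3 0.02260823100265236 [-4.6773 -0.9144  9.3277] [0.0038 1.1285 0.0969] jaw 15.449833283513335 tilt -9.073626659839254
s 447.5 lat 108.8 mm, z-20.. -18.1
275 265 [0.5227542  0.00947976 0.02895198] [10 11 11]
272 262 [0.51919686 0.01987717 0.03070382] [16 14 18]
265 253 [0.51097455 0.04479676 0.04035651] [15 14 17]
258 244 [0.50366286 0.07400596 0.04729908] [10 11 14]
```

View pics/s21.png

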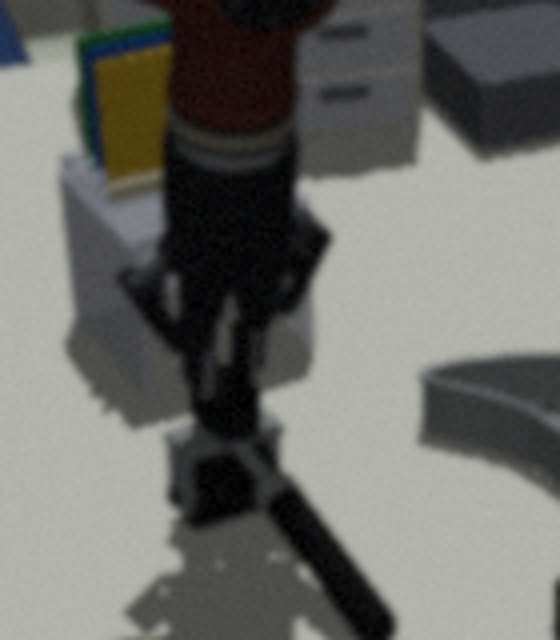

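The handle slopes about 17° with its tip low, so the roller is standing. I'll ease off the last load, open and withdraw straight up.

arm_command --deltas '[[[1,0,2,0,0,0,20],[1,0,3,0,0,0,24],[1,0,3,0,0,0,30],[1,0,3,0,0,0,40],[1,0,3,0,0,0,50],[1,0,3,0,0,0,60],[1,0,3,0,0,0,60],[1,0,15,0,0,0,60],[1,0,40,0,0,0,60],[1,0,75,0,0,0,60],[1,0,110,0,0,0,60],[-20,0,140,0,0,0,60],[-50,0,160,0,0,0,60],[-80,20,170,0,0,0,60],[-110,40,170,0,0,0,60],[-130,60,170,0,0,0,60],[-130,80,170,0,0,0,60],[-130,80,170,0,0,0,60]]]' --grip_force 40

```text
time_s: 38.85
ee_pos: [0.3493, 0.2665, 0.2426]
ee_rot: [1.559, 1.411, 1.832]
ft_force: [-0.6, -1.1, -0.2]
opening: 0.0599
```

```bash
python3 chk.py; python3 - <<'E'
from h import *
im,d=viewer.capture("side"); cv2.imwrite("pics/s22.png",im[:,:,::-1]); crop(im,180,320,120,280,"pics/s22c.png",4)
im,d=viewer.capture("top"); cv2.imwrite("pics/t22.png",im[:,:,::-1])
E
```

```text
[0.3493 0.2665 0.2426] 38.85 0.059874076960954314 [-0.6159 -1.0855 -0.2165] [-0.1073 -0.0139 -0.0239] jaw 15.61796680112995 tilt -9.140085605340255
s 561.5 lat 4.5 mm, z-20.. 152.4
```

View pics/s22c.png

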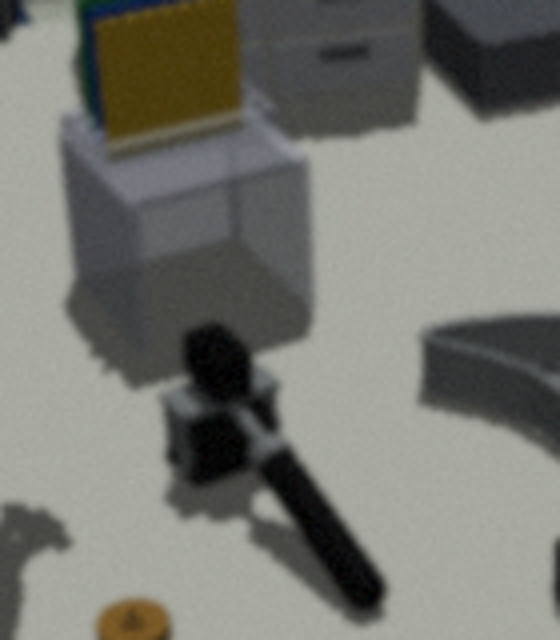

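View pics/s22.png

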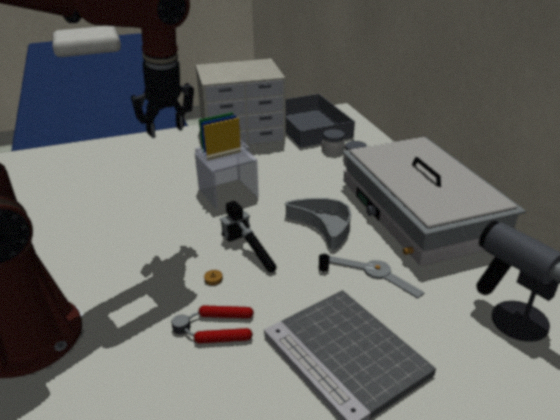

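View pics/t22.png

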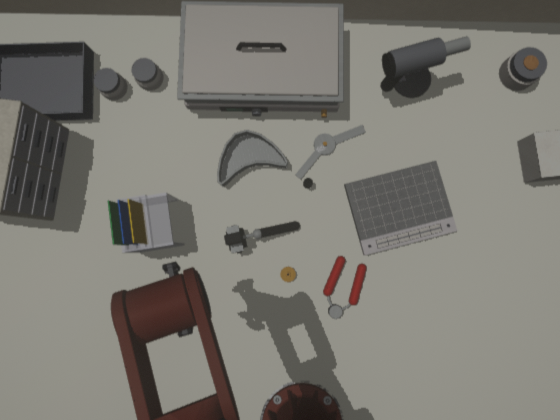

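The roller stands on the open counter, wheel at (236,238) and handle end at (298,227) in the top view. It is clear of the board, the pulley and the stand, and nothing else has visibly moved. Handing in.

```bash
python3 -c "
from plant import bot
print(bot.get_state()['time_s'],bot.get_state()['ft_force']); print(bot.close_job())"
```

```text
38.95 [0.33246759 0.2978633  0.33983537]
the job is handed in; nothing more can be done
None
```

I drew the roller out by its handle, stood it on the counter and let go. I then took it by the palm block, rolled the strip twice from the -y end to the +y end, and stood the roller back on open counter. I handed in at 38.95 s.

**Strip:** In the last pictures the step along the strip is gone on all six lengths. Averaged depth fell from about 5.5 mm to about 0.5 mm above the rail. The second pass did not change that, so I take the remaining 0.5 mm as measurement error, though I can't rule out a trace left standing.

**Roller and surroundings:** The roller stands level, well clear of the board. By eye nothing else had moved, and nothing is touching the robot.

**What went less than smoothly:**
- The first handle grasp rode up over the bar and pushed the handle tip about 7 mm sideways inside the bay. I mended it with a lower grasp.
- On the second pass, which I meant to press at about 35 N, the pads slid about 9 mm down the palm block and the load settled at about 25 N. The roller also ended up pitched about 9° further in the grip. I levelled it before setting it down.
- At the final set-down the wheel touched the counter sooner than I expected, and the roller briefly pressed on it with about 35 N. I eased that off before letting go.

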